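# Index a keyed shaft between bench centres

## Robot

A 7-joint arm with a two-finger parallel gripper is mounted at the origin on a cart in front of the work surface, level with it; the furniture and walls round the work are solid. World frame = base frame: x ahead of the robot, y to its left, z up, the work surface at z = 0. Lengths are in m, angles in degrees, forces in N, time in s.
With the tool pointing down it reaches from about 0.425 to 0.95 m from the base axis. Payload 16.7 kg.
Tool frame: the origin (TCP) lies on the centre line of the jaws, within the pads' length; the fingertips stand manip.tcp_to_tips ahead of it and the grasp point (between the pads) lies 5 mm behind it (manip.tcp_to_tips is the distance from the TCP to the fingertips, in m); y points along the fingers, x is the direction in which the jaws open and shut, and the axes are right-handed (so a half turn about y gives the same grasp; the last joint's range is limited). The gripper opens to 94 mm and grips with 3 to 60 N. Pads are 16 mm wide; open, the fingers measure 119 mm over their backs; the gripper's body (75 mm by 177 mm) begins 78 mm behind the grasp point.
Start: joints at [-77.206, 24.414, 4.234, 92.017, -1.954, 63.644, -3.845], TCP at [0.246, 0.629, 0.18] pointing down, gripper open.
Joint ranges: [-163.25, 163.25], [-28.42, 122.38], [-70.27, 78.77], [12.13, 141.07], [-58.53, 238.53], [9.26, 117.41], [-156.51, 156.51]. Speed limits (degrees/s): [108.29, 108.29, 136.94, 136.94, 172.46, 172.46, 172.46].

## Interface

Orientations are given as a 3x3 rotation matrix whose columns are the frame's x, y, z axes.
In Python, from workcell import manip gives the robot as it stands. The module is installed in compiled form; this text tells all that it offers.
- The arm moves only by the shell command python3 -m creep 'ROWS'. ROWS is JSON, a list of rows, each a list of 7 numbers: the shift along the tool's x, y, z in mm, then the turn, a rotation vector about the tool's x, y, z in rad, then the finger opening in mm, from 0 to 94. In form: [[tx, ty, tz, rx, ry, rz, gripper], ...]. A call has 1 to 20 rows; each row is the pose to reach, as a shift and turn from the pose measured when the call began, along the tool's axes at that moment; what a row does not reach only later rows make up. A row lasts 1/10 s, in which the tool goes at most 50 mm and 8.59 degrees, less where a joint would pass 70% of its speed; a pose out of reach is approached as far as the arm can. A call with a gripper value outside its range is refused whole. The fingers move at their own pace and stop on an object; the grip force is fixed at half the most. Time passes only in rows, so rows that repeat a pose let the fingers close. It gives the time, the measured TCP pose, the force and the opening at its end, in the units of the state.
- manip.observe(): the state, without advancing time (a new reading comes with each control period).
- manip.get_image(name): name is "side" or "top"; returns (picture, depth): 400x640x3 uint8, red, green, blue; 400x640 float32, m along the optical axis (not along the pixel's ray), 0 where there is no reading.
- manip.camera_params(name): a dict with "fx", "fy", "cx", "cy" (pixels), "position" and "orientation" of the camera in the world. Camera axes: x right, y down, z forward; pixel columns grow to the right and rows downward; lengths in m; the calibration is good to about 2 mm. A picture is of the moment at which its call begins. camera_params takes no time and is no camera call.
- manip.job_done(): hands the job in, once; it reports no verdict.
Trained networks look in the newest picture that a camera, given by its name, has taken for a name from the list of things; names that differ only in an ending like _2 or _b are one class to them, and where a whole thing is asked for, a point or a joint stands for the part that bears it (a point fixed in the world has none). Each returns a list of dicts, best first, with "confidence" (0 to 1); they miss things now and then, are a little off and sometimes report something else, mostly with a low value. They report only what shows in the picture. A call takes as long as a camera call.
- manip.regions_of(label, camera): "mask" (400x640 bool, what is visible of it) and "at" ([column, row] in pixels, amid what is visible of it).
The state is a dict: "t": time; "joint_pos": joint angles; "qd": joint speeds; "tau": joint torques, N m; "eef_pos": TCP position; "eef_rot": TCP orientation; "wrist_force": force on the tool from outside, world axes, zero at the start; "moment": the same for the moment, N m; "grip_width": finger opening in m.
Only numpy, scipy, OpenCV 4.12 (cv2) and the standard library are available. Lean on these libraries where they do the work, as an engineer would, in place of code of your own. Each camera call takes 0.05 s, during which the arm holds its last target.

## Task

The pump shaft between the bench centres has its keyway leaning over to the robot's right. Turn the shaft on its centres until the keyway faces straight up, and only then press the index plunger above it all the way down, so that its blade sits home in the keyway and locks the shaft. Let go of everything, and leave the loose things on the bench where they are.

Things in the scene. Friction and masses are not known exactly. Their poses are not given: they have to be found in the camera images.
- bench_centres: grey and bare-steel bench centres bolted to the bench, 150 x 385 x 220 mm. Origin on the bench top below the shaft's axis, half-way between the stocks; y along the shaft's level axis, roughly towards the robot; x roughly to the robot's left; z up. Stocks: y = +-115 to 167 mm (handwheel to -195), x within 39 mm, z up to 132 mm (clamp lever on the far one 148 mm). Bed top z = 24 mm
- overarm (a point): middle of the lower edge (shaft side) of the flat steel bar beside and above the shaft, on its left (x 63, z 176 mm of bench_centres). The bar is 336 mm long, 20 mm thick, 44 mm high, on two posts at y = +-150 mm. A hand that grips the shaft from straight above strikes it; lean the hand to the right, away from the bar, 22 to 50 degrees
- bridge (a point): lower end of the grey bridge that carries the plunger, above the shaft (x 0, y 77, z 152 mm of bench_centres). It is 40 mm wide at most, reaches from the bar over the shaft to x = -15 mm, z = 152 to 190 mm (220 mm near the bar)
- pump_shaft (a joint): angle of the shaft about its axis, rad: 0 when the keyway faces straight up, positive when the keyway leans to the robot's right (towards -x of bench_centres). Starts between 0.45 and 1.05. It turns either way with light friction (0.08 N m) and stays where it is left
- shaft_barrel (a point): point on the shaft's axis in the middle of the part that is free to grip (y = -30 mm of bench_centres): a plain steel barrel 40 mm in diameter from y = -74 to +14 mm. Its z axis points towards the side on which the keyway is and turns with the shaft. A grip of about 20 N turns it without slipping
- keyway (a point): middle of the keyway's mouth, on the surface of the 36 mm diameter seat at the near end of the shaft (y = 64 mm of bench_centres). The keyway is a straight slot along the shaft, 10 mm wide, 5 mm deep, 68 mm long, open at the shaft's near end
- plunger_top (a point): centre of the top of the index plunger's round black knob, 32 mm in diameter (flat top 26 mm). It stands straight above the shaft's axis (x = 0, y = 77 mm of bench_centres), top at z = 232 mm when fully raised and 214 mm when home
- plunger (a joint): how far the plunger is pressed down, m: 0 raised, 0.018 home. Starts below 0.003. It slides stiffly (4 to 5 N; about 15 N seats it) and stays where it is left. Its blade, 8 mm wide with a chamfered tip, starts 13 mm above the shaft and fits only the keyway, otherwise it stops on the shaft at about 0.0135. The chamfer draws in a shaft that is up to 0.1 rad off
- spanner: open-ended spanner, 30 x 147 x 6 mm, loose, to the right of the near end of the bench centres
- dish: small blue dish of pins, 50 x 70 x 32 mm, loose, right of the bench centres
- tin: round tin, 68 mm in diameter, 42 mm high, loose, left of the bench centres
- pliers: pliers, 42 x 152 x 12 mm, loose, right of the bench centres
- screwdriver: screwdriver, 26 x 206 x 22 mm, loose, left of the bench centres
- caliper: caliper, 72 x 223 x 10 mm, loose, front left on the bench

How it is judged (in metres and radians):
On the way, in this order (a step that is already met when the one before it is completed fails the run):
1. the shaft is turned until its keyway faces up, within 0.16 rad, with the plunger still raised (value of joint pump_shaft between -0.16 and 0.16 rad and value of joint plunger below 0.008 m), for 0.2 s.
2. the plunger is pressed home, its blade in the keyway (value of joint plunger above 0.0162 m and value of joint pump_shaft between -0.09 and 0.09 rad), for 0.2 s.
At the end, for the whole second after the job is handed in: The plunger is home (pressed down at least 16.2 of 18 mm) with its blade in the keyway, the keyway faces up within 0.09 rad, and the shaft is at rest (all of step 2 and velocity of joint pump_shaft between -0.05 and 0.05 rad/s); the robot touches nothing.
It fails at once if one of the loose things lying around is moved more than 40 mm (distance of any of spanner, dish, tin, pliers, screwdriver, caliper from where it was at the start of the episode above 0.04 m).
It also fails if it takes over 64 s, if anything falls off the work surface, if the arm or the gripper's body presses on something with over 40 N, if the wrist force passes 120 N, or if a joint passes its speed limit or range.

## Working session

There is one attempt and no reset: what is moved stays moved. The work goes in short steps, Python scripts to look and compute and a shell command to move; the robot and the scene stay as the last step left them, time stands still between calls to the robot, and variables do not carry over. Pictures are saved under pics/ and viewed, and the job is handed in when it is done.

```bash
mkdir -p pics
python3 - <<'E'
from workcell import manip
import cv2, numpy as np
s=manip.observe(); print(s['t'],s['eef_pos'],np.round(s['eef_rot'],3),s['grip_width'],manip.tcp_to_tips)
for n in('side','top'):
    im,d=manip.get_image(n); cv2.imwrite(f'pics/{n}0.png',im[:,:,::-1]); np.savez(f'{n}0.npz',im=im,d=d)
    p=manip.camera_params(n); print(n,p)
E
```

```text
0.0 [0.24568756 0.6281937  0.17886677] [[ 0.364 -0.    -0.931]
 [ 0.931 -0.001  0.364]
 [-0.001 -1.    -0.   ]] 0.09376728416187917 0.014
side {'fx': 424.88855204055847, 'fy': 424.88855204055847, 'cx': 321.2275136569473, 'cy': 194.05155720545355, 'position': array([ 0.57035626, -0.6268465 ,  1.0334712 ]), 'orientation': array([[ 0.99801248,  0.04377323, -0.04533209],
       [ 0.06264936, -0.76676103,  0.63886821],
       [-0.00679356, -0.64043847, -0.76797944]])}
top {'fx': 520.1855622404817, 'fy': 520.1855622404817, 'cx': 311.38600770376945, 'cy': 197.35084473841647, 'position': array([0.34009474, 0.0980572 , 1.75073896]), 'orientation': array([[-0.00237224, -0.99454309,  0.10429969],
       [-0.99999417,  0.0026153 ,  0.00219368],
       [-0.00245448, -0.10429387, -0.9945435 ]])}
```

View pics/side0.png

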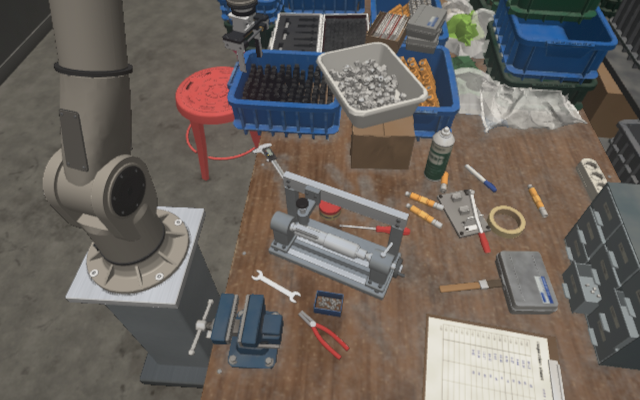

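View pics/top0.png

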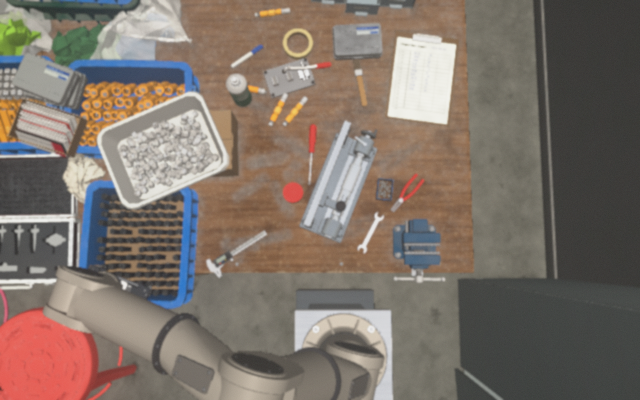

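```bash
cat > h.py <<'E'
import numpy as np, cv2
from workcell import manip
def cloud(n,d):
    p=manip.camera_params(n); v,u=np.mgrid[0:400,0:640]
    c=np.stack([(u-p['cx'])/p['fx']*d,(v-p['cy'])/p['fy']*d,d],-1)
    w=c@np.array(p['orientation']).T+p['position']; w[d<=0]=np.nan; return w
def proj(n,w):
    p=manip.camera_params(n); c=(np.asarray(w)-p['position'])@np.array(p['orientation'])
    return c[...,:2]/c[...,2:]*[p['fx'],p['fy']]+[p['cx'],p['cy']]
E
python3 - <<'E'
from h import *
S=np.load('side0.npz');T=np.load('top0.npz')
im=S['im'][150:310,230:430];cv2.imwrite('pics/sc.png',cv2.resize(im[:,:,::-1],None,fx=4,fy=3.75,interpolation=cv2.INTER_CUBIC)[:600])
im=T['im'][110:250,280:430];cv2.imwrite('pics/tc.png',cv2.resize(im[:,:,::-1],None,fx=4.2,fy=4.2,interpolation=cv2.INTER_CUBIC))
wt=cloud('top',T['d']);ws=cloud('side',S['d'])
for n,w in(('top',wt),('side',ws)):
    m=(w[...,0]>.3)&(w[...,0]<.8)&(abs(w[...,1])<.25)
    # bar top
    b=m&(abs(w[...,2]-.220)<.008)
    P=w[b]; 
    if len(P):
        r=cv2.minAreaRect(P[:,:2].astype(np.float32)); print(n,'bar',len(P),r,np.median(P[:,2]),cv2.boxPoints(r).tolist())
    pass
for l in('plunger_top','keyway','shaft_barrel','bench_centres'):
  for c,w in(('top',wt),('side',ws)):
    for r in manip.regions_of(l,c)[:2]:
        mm=r['mask']; print(l,c,round(r['confidence'],2),np.round(r['at']),mm.sum(),np.nanmedian(w[mm],axis=0).round(3))
E
```

```text
top bar 835 ((0.5603918433189392, 0.019593767821788788), (0.09555189311504364, 0.33612528443336487), 68.2122802734375) 0.21887768348469505 [[0.3866017460823059, 0.03761029243469238], [0.6987161040306091, -0.08714893460273743], [0.7341819405555725, 0.0015772432088851929], [0.4220675826072693, 0.126336470246315]]
side bar 1146 ((0.5622439980506897, 0.01672784984111786), (0.10099337995052338, 0.3353008031845093), 67.84996032714844) 0.21928322385364962 [[0.3879273235797882, 0.03316761925816536], [0.6984828114509583, -0.09325195848941803], [0.7365607023239136, 0.0002880804240703583], [0.42600518465042114, 0.12670765817165375]]
plunger_top side 0.54 [303. 202.] 151 [0.479 0.009 0.228]
keyway top 0.71 [349. 184.] 548 [ 0.56  -0.017  0.119]
keyway side 0.93 [331. 242.] 1064 [ 0.555 -0.023  0.118]
shaft_barrel top 0.72 [348. 181.] 612 [ 0.562 -0.017  0.119]
shaft_barrel side 0.7 [333. 244.] 1061 [ 0.554 -0.023  0.118]
bench_centres top 0.63 [340. 185.] 4777 [0.556 0.012 0.101]
bench_centres side 0.61 [336. 242.] 9653 [0.564 0.    0.109]
```

View pics/sc.png

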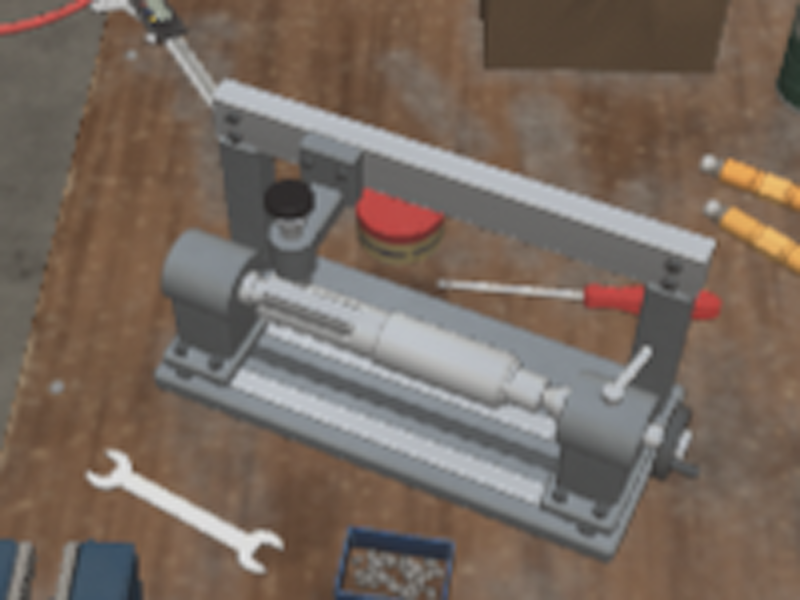

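View pics/tc.png

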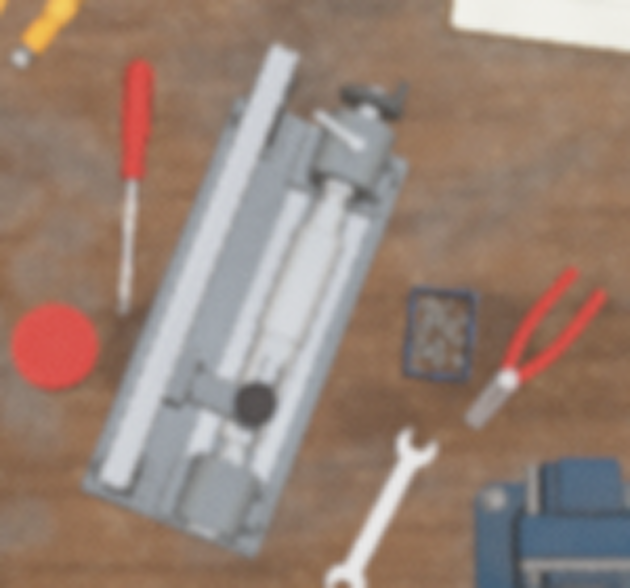

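Run:
```python
from h import *
S=np.load('side0.npz');T=np.load('top0.npz')
W={'top':cloud('top',T['d']),'side':cloud('side',S['d'])}
np.set_printoptions(precision=4,suppress=True)
for n,w in W.items():
    P=w[(w[...,0]>.35)&(w[...,0]<.78)&(abs(w[...,1])<.25)&(w[...,2]>.212)&(w[...,2]<.226)]
    r=cv2.minAreaRect(P[:,:2].astype(np.float32))
    # iterative line fit keeping bar width
    d=np.array([.925,-.375]);
    nrm=np.array([-d[1],d[0]]); q=P[:,:2]@nrm; 
    # keep leftmost ~ 26mm
    k=q>np.percentile(q,99)-.026
    for _ in range(5):
        vx,vy,x0,y0=cv2.fitLine(P[k,:2].astype(np.float32),cv2.DIST_HUBER,0,.001,.001).ravel()
        d=np.array([vx,vy]); d*=np.sign(d[0]); nrm=np.array([-d[1],d[0]])
        q=(P[:,:2]-[x0,y0])@nrm; k=abs(q)<.012
    Q=P[k,:2]; s=(Q-[x0,y0])@d; s0,s1=np.percentile(s,[.5,99.5]); mid=np.array([x0,y0])+d*(s0+s1)/2
    # frame: y axis = -d (towards robot), x axis= left = nrm
    O=mid-.073*nrm
    print(n,'dir',d,np.degrees(np.arctan2(d[1],d[0])),'len',s1-s0,'width',np.percentile(q[k],[1,99]),'O',O,'z',np.median(P[k,2]))
    ey=-d; ex=nrm
    L=np.stack([(w[...,:2]-O)@ex,(w[...,:2]-O)@ey,w[...,2]],-1)
    m=(abs(L[...,1]-.077)<.02)&(abs(L[...,0])<.022)&(L[...,2]>.222)&(L[...,2]<.24); print(' knob',m.sum(),L[m].mean(0),np.median(L[m],0))
    m=(L[...,1]>-.065)&(L[...,1]<.005)&(abs(L[...,0])<.03)&(L[...,2]>.09)&(L[...,2]<.14)
    B=L[m]; print(' barrel',m.sum(),B[:,2].max())
    A=np.c_[2*B[:,0],2*B[:,2],np.ones(len(B))]; sol=np.linalg.lstsq(A,(B[:,0]**2+B[:,2]**2),rcond=None)[0]; print('  circ',sol[:2],np.sqrt(sol[2]+sol[0]**2+sol[1]**2))
    # with R fixed 20mm, Huber
    from scipy.optimize import least_squares
    f=lambda c:np.hypot(B[:,0]-c[0]-c[2]*B[:,1],B[:,2]-c[1])-.02
    print('  fixR',least_squares(f,[0,.1,0],loss='soft_l1',f_scale=.001).x, B[:,1].min(),B[:,1].max())
```

```text
top dir [ 0.9276 -0.3736] -21.940142 len 0.33185241129362886 width [-0.0106  0.0102] O [ 0.5462 -0.0132] z 0.21857847121932616
 knob 86 [0.0008 0.0765 0.229 ] [0.0009 0.0763 0.229 ]
 barrel 278 0.13228187883931986
  circ [0.0006 0.1103] 0.01566617080426482
  fixR [ 0.0005  0.104  -0.0056] -0.06492983295002468 0.004864202625696093
side dir [ 0.9274 -0.3741] -21.968256 len 0.3321415313643197 width [-0.0106  0.0117] O [ 0.549  -0.0175] z 0.2192895256495696
 knob 117 [0.0002 0.0766 0.2287] [0.0001 0.0766 0.229 ]
 barrel 417 0.12872221960243946
  circ [0.0019 0.107 ] 0.017880129915079254
  fixR [0.0035 0.1046 0.0048] -0.06498521338322734 0.004968020540680189
```

```bash
cat > unwrap.py <<'E'
from h import *
import sys
def run(im,out,O=(.549+.0019*0,-.0175),zc=.105,n='side',dx=.002):
    a=np.radians(-21.95); d=np.array([np.cos(a),np.sin(a)]); ey=np.r_[-d,0]; ex=np.array([-d[1],d[0],0])
    th=np.radians(np.arange(-30,100,1)); ys=np.arange(.02,.1,.0005)
    t,y=np.meshgrid(th,ys,indexing='ij')
    p=np.r_[O,zc]+(dx-.018*np.sin(t))[...,None]*ex+y[...,None]*ey+(.018*np.cos(t))[...,None]*[0,0,1]
    uv=proj(n,p).astype(np.float32)
    r=cv2.remap(im,uv[...,0],uv[...,1],cv2.INTER_LINEAR)
    cv2.imwrite(out,cv2.resize(r[:,:,::-1],None,fx=4,fy=4))
    g=r.mean(2)[:,30:80].mean(1)
    print([(int(np.degrees(x)),int(v)) for x,v in zip(th[::4],g[::4])])
    # dark centroid
    w=np.clip(np.median(g)-12-g,0,None); print('dark centroid deg',(w*np.degrees(th)).sum()/w.sum())
if __name__=='__main__': run(np.load('side0.npz')['im'],'pics/unw0.png')
E
python3 unwrap.py
```

```text
[(-29, 168), (-26, 168), (-22, 168), (-18, 169), (-14, 171), (-10, 177), (-6, 183), (-2, 185), (2, 185), (6, 184), (10, 184), (14, 179), (18, 168), (22, 153), (26, 135), (29, 123), (34, 118), (38, 112), (42, 106), (46, 107), (50, 117), (54, 129), (58, 137), (62, 140), (66, 135), (70, 127), (74, 121), (78, 120), (82, 124), (86, 132), (90, 142), (94, 151), (98, 160)]
dark centroid deg 48.79268642087007
```

View pics/unw0.png

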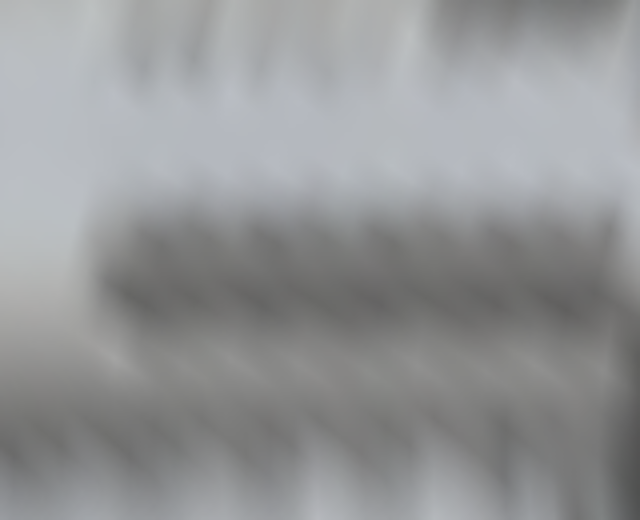

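Run:
```python
from h import *
W=np.concatenate([cloud(n,np.load(n+'0.npz')['d']).reshape(-1,3) for n in('top','side')])
W=W[np.isfinite(W).all(1)]
# max height map 10cm cells
print('cols y=',[round(y,1) for y in np.arange(.9,-.4,-.1)])
for x in np.arange(.9,-.01,-.1):
    print(round(x,1),[ (lambda k: round(float(W[k,2].max()),2) if k.any() else None)((abs(W[:,0]-x)<.05)&(abs(W[:,1]-y)<.05)) for y in np.arange(.9,-.4,-.1)])
s=manip.observe();print(s['joint_pos'],s['wrist_force'])
```

```text
cols y= [np.float64(0.9), np.float64(0.8), np.float64(0.7), np.float64(0.6), np.float64(0.5), np.float64(0.4), np.float64(0.3), np.float64(0.2), np.float64(0.1), np.float64(0.0), np.float64(-0.1), np.float64(-0.2), np.float64(-0.3)]
0.9 [0.26, 0.26, 0.16, 0.16, 0.16, 0.18, 0.2, 0.11, 0.09, 0.01, 0.02, 0.02, 0.02]
0.8 [0.26, 0.26, 0.13, 0.24, 0.24, 0.24, 0.18, 0.03, 0.03, 0.01, 0.02, 0.02, 0.01]
0.7 [0.22, 0.22, 0.25, 0.24, 0.24, 0.24, 0.15, 0.01, 0.03, 0.23, 0.15, 0.01, 0.01]
0.6 [0.21, 0.21, 0.25, 0.22, 0.24, 0.24, 0.24, 0.05, 0.23, 0.23, 0.13, 0.03, 0.02]
0.5 [0.11, 0.16, 0.24, 0.24, 0.24, 0.24, 0.01, 0.06, 0.23, 0.24, 0.03, 0.04, 0.01]
0.4 [0.07, 0.16, 0.12, 0.12, 0.16, 0.01, 0.01, 0.01, 0.23, 0.14, 0.01, 0.14, 0.14]
0.3 [0.07, 0.16, 0.61, 0.66, 0.66, 0.02, 0.01, 0.01, 0.02, 0.01, 0.01, 0.14, 0.14]
0.2 [0.06, 0.15, 0.63, 0.67, 0.72, 0.77, 0.83, 0.83, 0.0, 0.01, 0.0, 0.08, 0.09]
0.1 [-0.74, -0.73, -0.73, -0.73, 0.71, 0.79, 0.84, 0.86, 0.83, 0.57, 0.36, 0.01, -0.73]
0.0 [-0.31, -0.74, -0.74, -0.73, -0.73, -0.73, -0.73, 0.01, 0.68, 0.57, 0.36, 0.01, -0.73]
[-77.20632273  24.4151962    4.23246535  92.01889589  -1.95558602
  63.64416318  -3.84499114] [-0.79550953  0.19958632  0.57695667]
```

```bash
python3 -m creep '[[0,-50,0,0,0,0,94],[0,-100,0,0,0,0,94],[0,-150,0,0,0,0,94],[0,-180,0,0,0,0,94],[-36,-180,-32,0,0,0,94],[-72,-180,-64,0,0,0,94],[-108,-180,-96,0,0,0,94],[-144,-180,-128,0,0,0,94]]'
```

```text
t: 1.3
eef_pos: [0.313, 0.4459, 0.3596]
eef_rot: [[0.364, -0.0, -0.931], [0.931, 0.0, 0.364], [0.0, -1.0, 0.0]]
wrist_force: [1.4, 1.0, 0.7]
grip_width: 0.0941
```

```bash
python3 -m creep '[[-36,0,-32,0,0,0,94],[-72,0,-64,0,0,0,94],[-108,0,-96,0,0,0,94],[-144,0,-128,0,0,0,94],[-180,0,-161,0,0,0,94],[-216,0,-193,0,0,0,94],[-252,0,-225,0,0,0,94],[-288,0,-257,0,0,0,94],[-324,0,-290,0,0,0,94],[-360,0,-322,0,0,0,94],[-396,0,-354,0,0,0,94],[-432,0,-386,0,0,0,94],[-464,0,-415,0,0,0,94],[-464,0,-415,0,0,0,94],[-464,0,-415,0,0,0,94]]'
cat > st.py <<'E'
from h import *
from scipy.spatial.transform import Rotation as R
np.set_printoptions(precision=4,suppress=True)
O=np.array([.5476,-.0153,0]); a=np.radians(-21.95); ey=np.array([-np.cos(a),-np.sin(a),0]); ex=np.array([-ey[1]*-1,0,0]) if 0 else np.array([-np.sin(a),np.cos(a),0]); ez=np.array([0,0,1.])
AX=.001; ZC=.105
def target(phi,back=0.,y=-.03,off=0.):
    """TCP pose, lean phi deg, grasp point 'back' m behind axis"""
    p=np.radians(phi); ty=np.sin(p)*ex-np.cos(p)*ez; tx=np.cos(p)*ex+np.sin(p)*ez
    Rm=np.c_[tx,ty,np.cross(tx,ty)]
    P=O+AX*ex+y*ey+ZC*ez+ty*(.005-back)+tx*off
    return P,Rm
def delta(P,Rm,s=None):
    s=s or manip.observe(); E=np.array(s['eef_rot'])
    print('tool mm',(E.T@(P-s['eef_pos'])*1000).round(1),'rv',R.from_matrix(E.T@Rm).as_rotvec().round(4))
def state():
    s=manip.observe(); E=np.array(s['eef_rot']); d=np.array(s['eef_pos'])-O
    print('t',s['t'],'bench mm',np.round([d@ex*1e3,d@ey*1e3,d[2]*1e3],1),'lean',np.degrees(np.arctan2(E[:,1]@ex,-E[:,1]@ez)).round(2),'F bench',np.round([s['wrist_force']@ex,s['wrist_force']@ey,s['wrist_force'][2]],2),'M',np.round(s['moment'],2),'grip',s['grip_width']); print('q',np.round(s['joint_pos'],1)); return s
E
python3 - <<'E'
from st import *
s=state(); print(s['eef_rot'])
delta(*target(50,.14));
E
```

```text
t: 2.8
eef_pos: [0.5304, -0.1381, 0.3592]
eef_rot: [[0.366, -0.001, -0.931], [0.931, -0.0, 0.366], [-0.001, -1.0, 0.001]]
wrist_force: [0.4, -0.3, -0.3]
grip_width: 0.0941
t 2.8 bench mm [-120.4  -29.9  359.2] lean -0.04 F bench [-0.17 -0.47 -0.33] M [-0.    0.02 -0.04] grip 0.09408671889914164
q [-35.8   6.5  49.   96.   -5.   79.8  82.4]
[[ 0.3663 -0.0007 -0.9305]
 [ 0.9305 -0.0004  0.3663]
 [-0.0006 -1.      0.0005]]
tool mm [ 18.1 167.4  -0.3] rv [-0.004   0.0074 -0.8733]
```

```bash
python3 -m creep '[[0,20,0,0,0,-0.14,94],[0,40,0,0,0,-0.28,94],[0,60,0,0,0,-0.42,94],[0,80,0,0,0,-0.56,94],[0,90,0,-0.004,0.007,-0.70,94],[0,90,0,-0.004,0.007,-0.84,94],[0,90,0,-0.004,0.007,-0.87,94],[0,90,0,-0.004,0.007,-0.87,94]]'
python3 - <<'E'
from st import *
s=state(); print(s['eef_rot'])
delta(*target(50,.12));
E
```

```text
t: 3.6
eef_pos: [0.5296, -0.138, 0.2683]
eef_rot: [[0.243, 0.285, -0.927], [0.597, 0.71, 0.374], [0.765, -0.644, 0.003]]
wrist_force: [0.6, 0.6, 0.1]
grip_width: 0.0943
t 3.6 bench mm [-120.5  -29.2  268.3] lean 49.89 F bench [ 0.74 -0.33  0.08] M [-0.64  0.31 -0.02] grip 0.09429771766490659
q [  6.6  23.7  41.2 107.9 -57.9  89.4 137.1]
[[ 0.2432  0.2846 -0.9273]
 [ 0.5966  0.7099  0.3744]
 [ 0.7648 -0.6443  0.0028]]
tool mm [-46.9  83.1  -1. ] rv [-0.0013 -0.0026 -0.0019]
```

```bash
python3 -m creep '[[-15,20,0,0,0,0.04,94],[-30,35,0,0,0,0.08,94],[-35,50,0,0,0,0.1,94],[-35,50,0,0,0,0.1,94]]'
python3 - <<'E'
from st import *
s=state()
delta(*target(44,.08)); delta(*target(46,.08)); im,d=manip.get_image('side'); cv2.imwrite('pics/s1.png',im[:,:,::-1])
E
```

```text
t: 4.0
eef_pos: [0.5358, -0.1198, 0.2096]
eef_rot: [[0.267, 0.255, -0.929], [0.666, 0.648, 0.369], [0.697, -0.717, 0.003]]
wrist_force: [0.3, -0.3, -0.7]
grip_width: 0.0935
t 4.0 bench mm [-101.4  -28.1  209.6] lean 44.16 F bench [-0.2  -0.36 -0.71] M [-0.6   0.26 -0.01] grip 0.09354783111677473
q [  2.5  24.4  40.5 111.3 -57.   80.7 137.4]
tool mm [ 0.8 71.3 -2.2] rv [-0.0054  0.0013  0.0028]
tool mm [-1.8 71.4 -2.2] rv [-0.0054  0.0012 -0.0321]
```

View pics/s1.png

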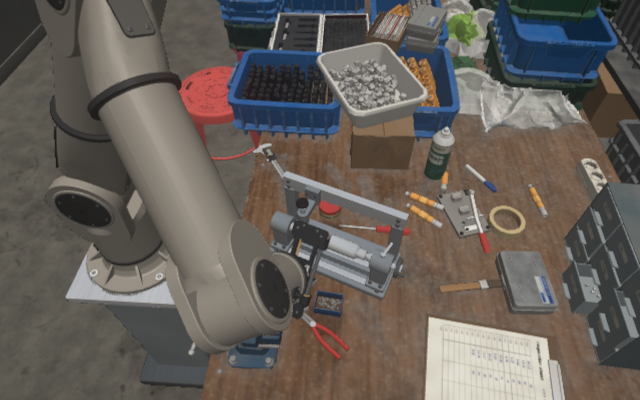

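```bash
python3 -m creep '[[0,35,-2,-0.005,0,0,94],[0,70,-2,-0.005,0,0,94],[0,95,-2,-0.005,0,0,94],[0,95,-2,-0.005,0,0,94]]'
python3 - <<'E'
from st import *
s=state()
delta(*target(44,0)); 
for n in('side','top'):
    im,d=manip.get_image(n); np.savez(n+'2.npz',im=im,d=d)
    c=im[170:320,230:430] if n=='side' else im[110:250,280:430]
    cv2.imwrite(f'pics/{n}2.png',cv2.resize(c[:,:,::-1],None,fx=4,fy=4,interpolation=cv2.INTER_CUBIC))
E
```

```text
t: 4.45
eef_pos: [0.562, -0.0571, 0.1423]
eef_rot: [[0.265, 0.259, -0.929], [0.665, 0.649, 0.37], [0.699, -0.715, -0.0]]
wrist_force: [-0.1, 0.3, 0.6]
grip_width: 0.094
t 4.45 bench mm [-33.4 -28.9 142.3] lean 44.32 F bench [0.26 0.25 0.64] M [-0.57  0.24  0.  ] grip 0.09403270581409626
q [ 13.8  24.6  16.8 115.3 -58.2  65.6 135.5]
tool mm [-1.5 55.7 -1.2] rv [-0.0024  0.0031  0.0056]
```

View pics/side2.png

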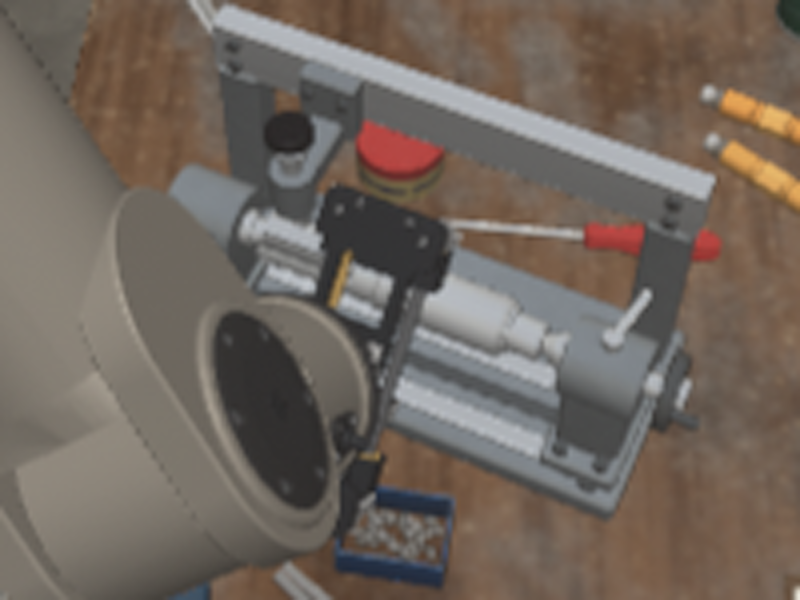

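View pics/top2.png

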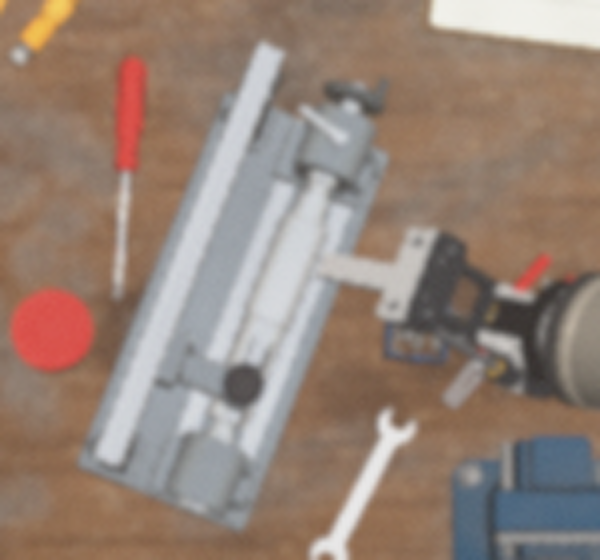

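```bash
python3 -m creep '[[-1,25,-1,0,0,0.02,94],[-1,45,-1,0,0,0.03,94],[-1,55,-1,0,0,0.03,94],[-1,55,-1,0,0,0.03,94]]'
python3 - <<'E'
from st import *
s=state(); 
delta(*target(42.6,0));
E
```

```text
t: 4.95
eef_pos: [0.5776, -0.027, 0.1037]
eef_rot: [[0.274, 0.255, -0.927], [0.685, 0.626, 0.374], [0.675, -0.737, -0.003]]
wrist_force: [0.0, -0.5, -0.4]
grip_width: 0.0941
t 4.95 bench mm [  0.4 -32.2 103.7] lean 42.48 F bench [-0.47 -0.22 -0.42] M [-0.58  0.23  0.06] grip 0.094125692686865
q [ 17.6  26.2   6.6 116.4 -58.3  56.8 133.6]
tool mm [1.4 4.4 2.2] rv [ 0.0024  0.0015 -0.0021]
```

```bash
python3 -m creep '[[1,5,1,0,0,0,94],[1,5,1,0,0,0,70],[1,5,1,0,0,0,55],[1,5,1,0,0,0,45],[1,5,1,0,0,0,40],[1,5,1,0,0,0,30],[1,5,1,0,0,0,30],[1,5,1,0,0,0,30]]'
python3 - <<'E'
from st import *
s=state(); 
delta(*target(42.6,0));
E
```

```text
t: 5.75
eef_pos: [0.5782, -0.0228, 0.1007]
eef_rot: [[0.274, 0.255, -0.927], [0.685, 0.626, 0.374], [0.675, -0.737, -0.003]]
wrist_force: [0.0, -0.3, -0.4]
grip_width: 0.0413
t 5.75 bench mm [  4.5 -31.2 100.7] lean 42.48 F bench [-0.31 -0.15 -0.39] M [-0.56  0.32  0.01] grip 0.041268216388163255
q [ 18.2  26.3   5.3 116.6 -58.3  56.  133.5]
tool mm [ 0.4 -0.5  1.2] rv [ 0.0024  0.0015 -0.0021]
```

```bash
python3 -m creep '[[0,0,0,0,0,0,10],[0,0,0,0,0,0,10],[0,0,0,0,0,0,10]]'
python3 - <<'E'
from st import *
s=state(); 
for p in (42.5,36,30,23.5): delta(*target(p,0));
E
```

```text
t: 6.05
eef_pos: [0.5782, -0.0228, 0.1006]
eef_rot: [[0.274, 0.255, -0.927], [0.685, 0.626, 0.374], [0.675, -0.737, -0.003]]
wrist_force: [-0.5, -0.6, 0.2]
grip_width: 0.0176
t 6.05 bench mm [  4.4 -31.2 100.6] lean 42.48 F bench [-0.74  0.23  0.16] M [-0.64  0.21  0.  ] grip 0.017612629984302856
q [ 18.2  26.3   5.3 116.6 -58.3  56.  133.5]
tool mm [ 0.4 -0.6  1.2] rv [ 0.0023  0.0015 -0.0003]
tool mm [-0.1 -0.6  1.2] rv [0.0024 0.0013 0.1131]
tool mm [-0.7 -0.7  1.2] rv [0.0025 0.0012 0.2178]
tool mm [-1.2 -0.8  1.2] rv [0.0026 0.0011 0.3313]
```

Run:
```python
from st import *
for n in('side','top'):
    im,d=manip.get_image(n); np.savez(n+'3.npz',im=im,d=d)
    c=im[170:320,230:430] if n=='side' else im[110:250,280:430]
    cv2.imwrite(f'pics/{n}3.png',cv2.resize(c[:,:,::-1],None,fx=4,fy=4,interpolation=cv2.INTER_CUBIC))
```

```text
(no output)
```

View pics/side3.png

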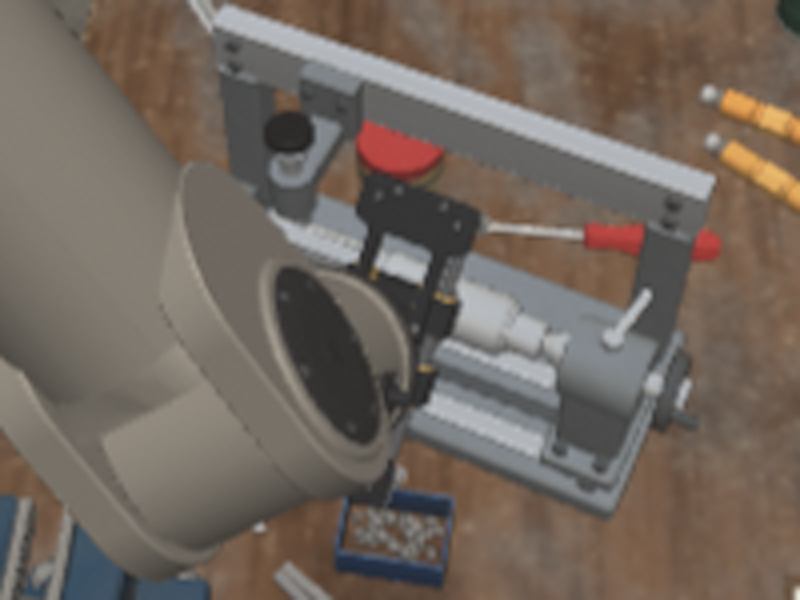

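View pics/top3.png

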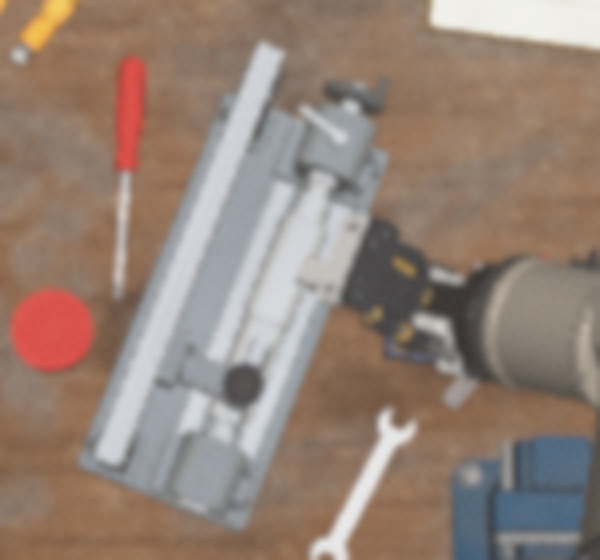

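Run:
```python
from st import *
s=manip.observe(); p=np.array(s['eef_pos']); E=np.array(s['eef_rot'])
for nm,q in(('tcp',p),('tip',p+.014*E[:,1]),('barrel',target(0,.005)[0]),('body',p-E[:,1]*.083)):
    print(nm,q.round(3),[(n,proj(n,q).round(1), ((proj(n,q)-([230,170] if n=='side' else [280,110]))*4).round()) for n in('side','top')])
w=cloud('top',np.load('top3.npz')['d'])
for c,r in((305,275),(320,270),(340,265),(350,235),(285,265),(265,300)):
    print(c,r,w[110+r//4,280+c//4].round(3))
w=cloud('side',np.load('side3.npz')['d'])
for c,r in((420,210),(400,200),(440,310),(490,300),(400,265)):
    print(c,r,w[170+r//4,230+c//4].round(3))
```

```text
tcp [ 0.578 -0.023  0.101] [('side', array([341.3, 246. ]), array([445., 304.])), ('top', array([350.2, 177. ]), array([281., 268.]))]
tip [ 0.582 -0.014  0.09 ] [('side', array([342.6, 245.4]), array([451., 301.])), ('top', array([347.3, 176.4]), array([269., 266.]))]
barrel [ 0.576 -0.026  0.105] [('side', array([340.4, 245.9]), array([441., 304.])), ('top', array([351.2, 177.6]), array([285., 270.]))]
body [ 0.557 -0.075  0.162] [('side', array([332.6, 249.9]), array([410., 319.])), ('top', array([368.6, 180.9]), array([354., 284.]))]
305 275 [ 0.569 -0.038  0.142]
320 270 [ 0.57  -0.049  0.156]
340 265 [ 0.559 -0.054  0.257]
350 235 [ 0.583 -0.061  0.25 ]
285 265 [ 0.579 -0.024  0.117]
265 300 [ 0.55  -0.008  0.118]
420 210 [ 0.561 -0.075  0.276]
400 200 [ 0.55  -0.071  0.277]
440 310 [ 0.574 -0.108  0.228]
490 300 [ 0.605 -0.034  0.124]
400 265 [ 0.548 -0.01   0.124]
```

Run:
```python
from st import *
P2=np.array([0.562,-0.0571,0.1423]);L2=44.32
s=manip.observe();P3=np.array(s['eef_pos'])
for f,P,L in(('top2',P2,L2),('top3',P3,42.48),('side2',P2,L2),('side3',P3,42.48)):
    Z=np.load(f+'.npz'); w=cloud(f[:-1],Z['d']); E=target(L)[1]
    l=(w-P)@E*1000
    m=(abs(l[...,2])<12)&(l[...,1]>-100)&(l[...,1]<40)&(abs(l[...,0])<80)&(w[...,2]>.05)
    q=l[m]; q=q[np.argsort(q[:,1])]
    print(f); print(q[::max(1,len(q)//40)].round(0).astype(int).tolist())
```

```text
top2
[[54, -100, 6], [53, -99, -10], [55, -97, 7], [-46, -95, 8], [55, -94, -8], [55, -92, -5], [56, -91, 9], [58, -87, -9], [-49, -86, -8], [52, -83, -1], [51, -82, 8], [-51, -81, -8], [55, -79, 10], [56, -77, 5], [57, -75, 8], [55, -73, -2], [55, -70, 2], [57, -67, -9], [44, -65, 8], [56, -64, -6], [54, -61, 10], [56, -60, 4], [57, -57, 5], [51, -54, 7], [48, -52, 9], [60, -50, 1], [56, -47, -6], [55, -45, 9], [55, -43, 4], [59, -40, 9], [49, -36, 9], [5, 27, 9], [3, 29, -8], [1, 31, 1], [-6, 32, -8], [7, 32, 4], [13, 33, 10], [14, 34, -3], [19, 35, 6], [-3, 36, -3], [15, 36, 1], [7, 38, 12], [9, 38, 6], [13, 39, -10]]
top3
[[22, -65, 2], [17, -59, -2], [19, -58, 9], [18, -57, -8], [14, -54, 11], [17, -54, -5], [18, -52, 9], [16, -52, 2], [18, -50, -4], [15, -48, -2], [15, -47, 5], [16, -46, -1], [17, -45, 6], [16, -44, -4], [21, -43, -5], [20, -42, 2], [17, -40, -3], [18, -38, -2], [-5, -36, 9], [14, -36, 10], [4, -27, 11], [9, -26, 10], [13, -24, -9], [12, -23, -2], [10, -23, -7], [4, -23, 12], [7, -22, -11], [9, -22, 10], [16, -22, -11], [-15, -22, 8], [12, -21, 12], [16, -21, -
[... 548 characters left out ...]
6, 31, -6], [4, 31, -1], [-3, 32, -12], [5, 32, 2], [-2, 32, -6], [-2, 32, -8], [-7, 32, -2], [-5, 32, -6], [-8, 32, 1], [10, 33, -4], [0, 33, 1], [-9, 34, -10], [-12, 34, -3], [9, 34, -9], [-2, 34, 6], [-10, 35, -8], [7, 35, -10], [2, 35, 2], [-14, 36, -6], [-15, 36, -3], [-12, 36, -5], [11, 36, -6], [-15, 36, 3], [-6, 37, 0], [-15, 37, -11], [15, 37, -10], [14, 38, -7], [-14, 38, -8], [14, 39, -1], [11, 39, -8], [-18, 40, -12]]
side3
[[-10, -82, -9], [-17, -45, -12], [19, -44, -2], [-20, -40, -12], [19, -38, -11], [14, -33, -12], [15, -23, -11], [13, -22, -12], [17, -18, -9], [17, -18, 5], [18, -16, -6], [18, -15, -8], [19, -14, -10], [20, -12, -6], [21, -10, 5], [20, -7, -8], [19, 6, -8]]
```

```bash
python3 -m creep '[[0,0,1,0,0,0,40],[0,0,1,0,0,0,60],[0,0,1,0,0,0,80],[0,0,1,0,0,0,94],[0,0,1,0,0,0,94],[0,0,1,0,0,0,94],[0,0,1,0,0,0,94],[0,0,1,0,0,0,94],[0,0,1,0,0,0,94]]'
python3 - <<'E'
from st import *
s=state(); 
delta(*target(42.5,-.05));
E
```

```text
t: 7.05
eef_pos: [0.5773, -0.0224, 0.1006]
eef_rot: [[0.274, 0.255, -0.927], [0.685, 0.626, 0.374], [0.675, -0.737, -0.003]]
wrist_force: [0.1, 0.5, 0.1]
grip_width: 0.0799
t 7.05 bench mm [  4.5 -30.2 100.6] lean 42.48 F bench [0.46 0.13 0.07] M [-0.56  0.24 -0.  ] grip 0.07988632028072878
q [ 18.3  26.2   5.2 116.8 -58.3  55.9 133.5]
tool mm [ 0.4 49.4  0.3] rv [ 0.0023  0.0015 -0.0003]
```

```bash
python3 -m creep '[[0,0,0,0,0,0,94],[0,12,0,0,0,0,94],[0,25,0,0,0,0,94],[0,38,0,0,0,0,94],[0,49,0,0,0,0,94],[0,49,0,0,0,0,94]]'
python3 - <<'E'
from st import *
s=state(); 
delta(*target(42.5,-.05)); 
im,d=manip.get_image('top'); w=cloud('top',d); l=(w-s['eef_pos'])@np.array(s['eef_rot'])*1000
m=(abs(l[...,2])<12)&(l[...,1]>-150)&(l[...,1]<40)&(abs(l[...,0])<90)&(w[...,2]>.05)
q=l[m]; q=q[np.argsort(q[:,1])];print(q[::max(1,len(q)//40)].round(0).astype(int).tolist())
cv2.imwrite('pics/top4.png',cv2.resize(im[110:250,280:430][:,:,::-1],None,fx=4,fy=4,interpolation=cv2.INTER_CUBIC))
E
```

```text
t: 7.65
eef_pos: [0.5893, 0.0091, 0.0638]
eef_rot: [[0.275, 0.253, -0.928], [0.684, 0.627, 0.374], [0.676, -0.737, -0.001]]
wrist_force: [-1.0, -0.9, 0.6]
grip_width: 0.0941
t 7.65 bench mm [ 38.3 -29.6  63.8] lean 42.52 F bench [-1.25  0.56  0.55] M [-0.55  0.28 -0.02] grip 0.09409601188347018
q [ 24.4  29.6  -6.8 117.3 -58.2  47.9 132.9]
tool mm [ 0.3 -0.5 -0.4] rv [0.0007 0.0011 0.0004]
[[85, -150, -3], [82, -147, -10], [78, -140, -1], [78, -139, -4], [85, -138, -8], [77, -136, 9], [79, -134, 3], [77, -132, -7], [79, -130, 11], [79, -128, 8], [78, -126, -2], [75, -124, -9], [58, -101, -6], [59, -98, 4], [60, -96, -2], [57, -95, -6], [59, -92, 9], [60, -92, -1], [51, -89, 9], [57, -87, -5], [57, -85, 9], [60, -82, 7], [-49, -82, -5], [-52, -81, 8], [61, -79, 8], [60, -78, -2], [53, -77, -8], [60, -75, 1], [60, -73, -2], [55, -71, 10], [59, -69, 9], [56, -66, -9], [54, -65, -6], [57, -62, 9], [21, -61, 12], [56, -60, 6], [20, -58, 5], [58, -56, -3], [58, -55, 3], [58, -54, 10], [19, -52, 6], [55, -50, 0], [54, -49, 6], [56, -45, -3], [57, -45, 1], [61, -44, 3], [57, -39, 9], [58, -38, -4], [49, -36, 10], [47, -29, 10]]
```

View pics/top4.png

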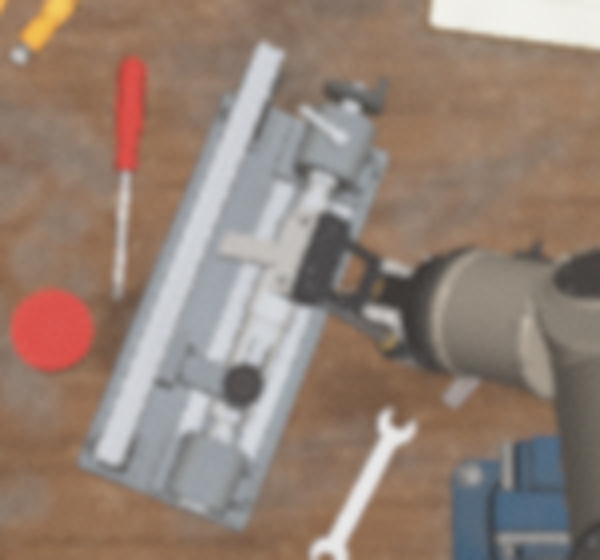

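```bash
python3 -m creep '[[0,0,0,0,0,0,80],[0,0,0,0,0,0,65],[0,0,0,0,0,0,55],[0,0,0,0,0,0,45],[0,0,0,0,0,0,35],[0,0,0,0,0,0,20],[0,0,0,0,0,0,20],[0,0,0,0,0,0,20],[0,0,0,0,0,0,20],[0,0,0,0,0,0,20]]'
python3 - <<'E'
from st import *
s=state(); 
for p in(42.5,36,30,24): delta(*target(p,-.05));
E
```

```text
t: 8.7
eef_pos: [0.5901, 0.01, 0.0657]
eef_rot: [[0.272, 0.254, -0.928], [0.683, 0.628, 0.373], [0.678, -0.735, -0.002]]
wrist_force: [1.2, 5.2, 10.7]
grip_width: 0.0392
t 8.7 bench mm [ 39.3 -30.   65.7] lean 42.67 F bench [ 5.25  0.84 10.7 ] M [ 1.8  -0.53  0.14] grip 0.03917964453970473
q [ 24.4  29.5  -6.7 117.3 -58.3  48.1 132.9]
tool mm [-1.7  0.1  0. ] rv [0.0008 0.0026 0.0029]
tool mm [-7.9 -0.2  0. ] rv [0.001  0.0025 0.1164]
tool mm [-13.6  -1.2   0. ] rv [0.0011 0.0025 0.2211]
tool mm [-19.2  -2.8   0.1] rv [0.0012 0.0024 0.3258]
```

```bash
sed -i 's/AX=.001; ZC=.105/AX=.0023; ZC=.1063/' st.py
python3 - <<'E'
from st import *
for p in(42.6,38,33,28,24): print(p);delta(*target(p,-.05));
E
```

```text
42.6
tool mm [0.2 0.1 0. ] rv [0.0008 0.0026 0.0012]
38
tool mm [-4.2 -0.1  0. ] rv [0.0009 0.0025 0.0815]
33
tool mm [-9.  -0.7  0. ] rv [0.001  0.0025 0.1687]
28
tool mm [-13.6  -1.7   0. ] rv [0.0011 0.0024 0.256 ]
24
tool mm [-17.3  -2.8   0.1] rv [0.0012 0.0024 0.3258]
```

```bash
python3 -m creep '[[-2,0,0,0,0,0.04,20],[-4,0,0,0,0,0.08,20],[-7,-0.4,0,0,0,0.13,20],[-9,-0.7,0,0,0,0.17,20],[-9,-0.7,0,0,0,0.17,20]]'
python3 - <<'E'
from st import *
s=state(); 
for p in(33,28,24): print(p);delta(*target(p,-.05));
E
```

```text
t: 9.2
eef_pos: [0.5875, 0.0032, 0.0602]
eef_rot: [[0.311, 0.204, -0.928], [0.781, 0.502, 0.372], [0.542, -0.841, -0.003]]
wrist_force: [-1.4, -3.3, -0.4]
grip_width: 0.0395
t 9.2 bench mm [ 32.1 -30.1  60.2] lean 32.79 F bench [-3.55  0.06 -0.44] M [-1.14  0.4  -0.06] grip 0.039542789319360006
q [ 16.1  25.9  -2.5 116.9 -49.   43.6 120.4]
33
tool mm [0.1 0.1 0.1] rv [ 0.0017  0.0037 -0.0037]
28
tool mm [-4.7 -0.1  0.1] rv [0.0019 0.0036 0.0836]
24
tool mm [-8.5 -0.6  0.1] rv [0.002  0.0035 0.1534]
```

```bash
python3 -m creep '[[-2,0,0,0,0,0.04,20],[-4.7,-0.1,0,0,0,0.085,20],[-7,-0.4,0,0,0,0.13,20],[-8.8,-0.7,0,0,0,0.16,20],[-8.8,-0.7,0,0,0,0.16,20]]'
python3 - <<'E'
from st import *
s=state(); 
im,d=manip.get_image('side');cv2.imwrite('pics/side5.png',cv2.resize(im[170:320,230:430][:,:,::-1],None,fx=4,fy=4,interpolation=cv2.INTER_CUBIC))
import unwrap; unwrap.run(im,'pics/unw5.png')
E
```

```text
t: 9.7
eef_pos: [0.5847, -0.0038, 0.0561]
eef_rot: [[0.338, 0.152, -0.929], [0.852, 0.37, 0.371], [0.399, -0.917, -0.004]]
wrist_force: [0.0, -2.3, 0.8]
grip_width: 0.0393
t 9.7 bench mm [ 24.5 -30.1  56.1] lean 23.55 F bench [-2.17 -0.89  0.84] M [-0.7   0.2  -0.08] grip 0.03933246492512098
q [  6.9  23.8   2.6 116.1 -38.1  41.1 106.9]
[(-29, 109), (-26, 111), (-22, 114), (-18, 117), (-14, 120), (-10, 123), (-6, 124), (-2, 125), (2, 125), (6, 125), (10, 125), (14, 125), (18, 125), (22, 125), (26, 125), (29, 125), (34, 125), (38, 125), (42, 125), (46, 124), (50, 124), (54, 124), (58, 123), (62, 122), (66, 120), (70, 117), (74, 114), (78, 110), (82, 107), (86, 103), (90, 100), (94, 97), (98, 95)]
dark centroid deg 87.98920895126341
```

View pics/side5.png

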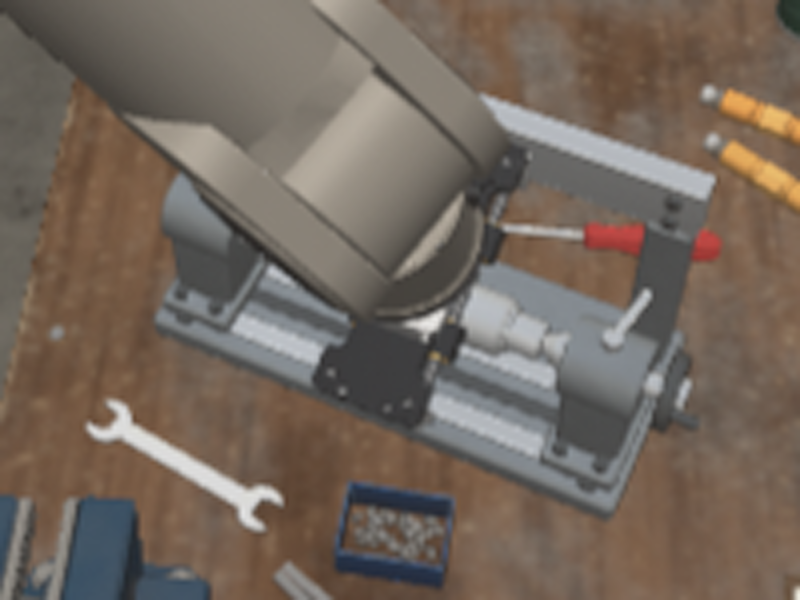

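```bash
python3 -m creep '[[0,0,0,0,0,0,50],[0,0,0,0,0,0,60],[0,0,0,0,0,0,70],[0,0,0,0,0,0,70],[0,0,0,0,0,0,70],[0,0,0,0,0,0,70]]'
python3 - <<'E'
from st import *
s=state(); 
for p in(30,36,42): print(p);delta(*target(p,-.05));
E
```

```text
t: 10.35
eef_pos: [0.5847, -0.0038, 0.0561]
eef_rot: [[0.339, 0.152, -0.929], [0.851, 0.371, 0.371], [0.401, -0.916, -0.004]]
wrist_force: [-0.7, -0.2, -0.2]
grip_width: 0.07
t 10.35 bench mm [ 24.5 -30.1  56.1] lean 23.62 F bench [-0.42  0.56 -0.19] M [-0.32  0.15  0.01] grip 0.06996299051334968
q [  7.   23.8   2.5 116.1 -38.2  41.1 107. ]
30
tool mm [ 5.9 -0.3  0.1] rv [ 0.0021  0.0042 -0.1114]
36
tool mm [11.5 -1.2  0. ] rv [ 0.0019  0.0043 -0.2161]
42
tool mm [17.1 -2.7  0. ] rv [ 0.0016  0.0044 -0.3208]
```

```bash
python3 -m creep '[[6,-0.3,0,0.002,0.004,-0.11,70],[11.5,-1.2,0,0.002,0.004,-0.215,70],[17.3,-2.7,0,0.002,0.004,-0.325,70],[17.3,-2.7,0,0.002,0.004,-0.325,60],[17.3,-2.7,0,0.002,0.004,-0.325,60]]'
python3 - <<'E'
from st import *
s=state(); 
delta(*target(42,-.05)); 
im,d=manip.get_image('side');cv2.imwrite('pics/side6.png',cv2.resize(im[170:320,230:430][:,:,::-1],None,fx=4,fy=4,interpolation=cv2.INTER_CUBIC))
E
```

```text
t: 10.85
eef_pos: [0.5899, 0.009, 0.065]
eef_rot: [[0.279, 0.251, -0.927], [0.687, 0.622, 0.375], [0.671, -0.742, 0.001]]
wrist_force: [0.7, 0.2, 0.5]
grip_width: 0.0606
t 10.85 bench mm [ 38.4 -30.2  65. ] lean 42.13 F bench [ 0.4  -0.59  0.54] M [-0.53  0.16 -0.06] grip 0.06063671331062565
q [ 25.1  29.4  -7.9 117.1 -57.1  47.4 131.4]
tool mm [0.8 0.1 0.2] rv [-0.0002 -0.002   0.0023]
```

View pics/side6.png

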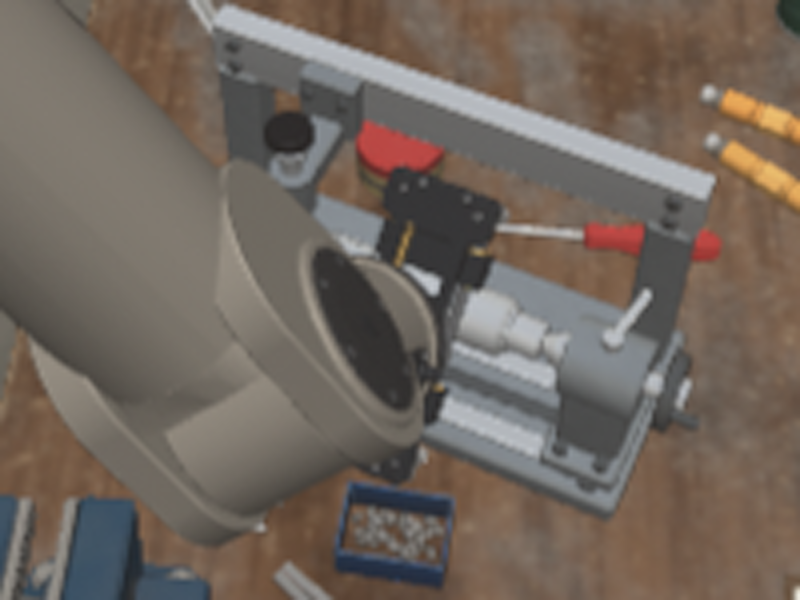

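```bash
python3 -m creep '[[0.8,0,0,0,0,0,50],[0.8,0,0,0,0,0,42],[0.8,0,0,0,0,0,35],[0.8,0,0,0,0,0,20],[0.8,0,0,0,0,0,20],[0.8,0,0,0,0,0,20]]'
python3 - <<'E'
from st import *
s=state(); 
for p in(42,37,32,28,25): print(p);delta(*target(p,-.05));
E
```

```text
t: 11.5
eef_pos: [0.5901, 0.01, 0.0651]
eef_rot: [[0.278, 0.249, -0.928], [0.69, 0.621, 0.373], [0.669, -0.743, 0.0]]
wrist_force: [0.4, -5.2, -12.9]
grip_width: 0.0389
t 11.5 bench mm [ 39.3 -29.9  65.1] lean 41.98 F bench [ -4.64  -2.31 -12.93] M [-3.18  0.87 -0.2 ] grip 0.03886376613354402
q [ 24.8  29.3  -7.8 117.1 -57.   47.3 131.3]
42
tool mm [ 0.1 -0.4 -0.1] rv [-0.0007  0.0003 -0.0004]
37
tool mm [-4.7 -0.6 -0.1] rv [-0.0007  0.0003  0.0869]
32
tool mm [-9.5 -1.2 -0.1] rv [-0.0006  0.0003  0.1742]
28
tool mm [-13.2  -2.   -0.1] rv [-0.0006  0.0004  0.244 ]
25
tool mm [-16.   -2.8  -0.1] rv [-0.0006  0.0004  0.2964]
```

```bash
python3 -m creep '[[-2.8,-0.2,0,0,0,0.043,20],[-5.2,-0.5,0,0,0,0.087,20],[-7.5,-0.8,0,0,0,0.13,20],[-9.9,-1.1,0,0,0,0.174,20],[-12,-1.5,0,0,0,0.21,20],[-14.3,-2.2,0,0,0,0.255,20],[-16.4,-2.8,0,0,0,0.296,20],[-16.4,-2.8,0,0,0,0.296,20]]'
python3 - <<'E'
from st import *
s=state()
E
```

```text
t: 12.3
eef_pos: [0.5851, -0.0025, 0.0562]
eef_rot: [[0.337, 0.157, -0.928], [0.843, 0.39, 0.371], [0.421, -0.907, -0.001]]
wrist_force: [3.8, -2.7, -9.4]
grip_width: 0.0389
t 12.3 bench mm [ 25.8 -30.   56.2] lean 24.87 F bench [-1.05 -4.54 -9.41] M [-1.8  -0.2  -0.48] grip 0.038943238222993004
q [  9.2  24.1   0.6 116.1 -39.   41.2 108.2]
```

```bash
python3 -m creep '[[0,0,0,0,0,0,50],[0,0,0,0,0,0,60],[0,0,0,0,0,0,70],[0,0,0,0,0,0,75],[0,0,0,0,0,0,75],[0,-20,0,0,0,0,75],[0,-50,0,0,0,0,75],[0,-90,0,0,0,0,75],[0,-135,0,0,0,0,75],[0,-180,0,0,0,0,75],[0,-220,0,0,0,0,60]]'
python3 - <<'E'
from st import *
s=state()
# above knob, upright; tips at z .31 -> reported TCP z = .31-.036
def up(z,y=.077,x=0): 
    return O+x*ex+y*ey+np.array([0,0,z]), np.c_[ex,-ez,np.cross(ex,-ez)]
delta(*up(.274))
delta(*up(.36,y=.03,x=-.08))
E
```

```text
t: 13.4
eef_pos: [0.55, -0.0894, 0.258]
eef_rot: [[0.337, 0.158, -0.928], [0.843, 0.39, 0.372], [0.42, -0.907, -0.002]]
wrist_force: [0.6, -0.2, 0.2]
grip_width: 0.0698
t 13.4 bench mm [-67.9 -29.9 258. ] lean 24.86 F bench [ 0.08 -0.61  0.15] M [-0.39  0.11 -0.06] grip 0.06983774946834169
q [ 13.   10.    7.5 106.3 -28.9  66.  101. ]
tool mm [ 68.6  13.9 106.7] rv [0.0015 0.0024 0.4339]
tool mm [ 32.  -97.7  59.7] rv [0.0015 0.0024 0.4339]
```

```bash
python3 -m creep '[[15,-45,10,0,0,0.1,40],[30,-85,30,0,0,0.2,20],[32,-98,60,0.0015,0.0024,0.33,0],[32,-98,60,0.0015,0.0024,0.434,0],[32,-98,60,0.0015,0.0024,0.434,0],[32,-98,60,0.0015,0.0024,0.434,0]]'
python3 - <<'E'
from st import *
s=state()
im,d=manip.get_image('side');cv2.imwrite('pics/side7.png',im[:,:,::-1]);np.savez('side7.npz',im=im,d=d)
im,d=manip.get_image('top');cv2.imwrite('pics/top7.png',cv2.resize(im[110:250,280:430][:,:,::-1],None,fx=4,fy=4,interpolation=cv2.INTER_CUBIC));np.savez('top7.npz',im=im,d=d)
E
```

```text
t: 14.0
eef_pos: [0.4896, -0.0778, 0.3601]
eef_rot: [[0.373, -0.0, -0.928], [0.928, 0.001, 0.373], [0.001, -1.0, 0.0]]
wrist_force: [0.8, -0.7, -0.0]
grip_width: 0.0223
t 14.0 bench mm [-79.6  30.5 360.1] lean 0.06 F bench [-0.3  -1.01 -0.01] M [-0.05 -0.01  0.02] grip 0.02226790437047355
q [ 0.4  0.5  1.2 99.6 -0.1 79.8 69.8]
```

View pics/side7.png

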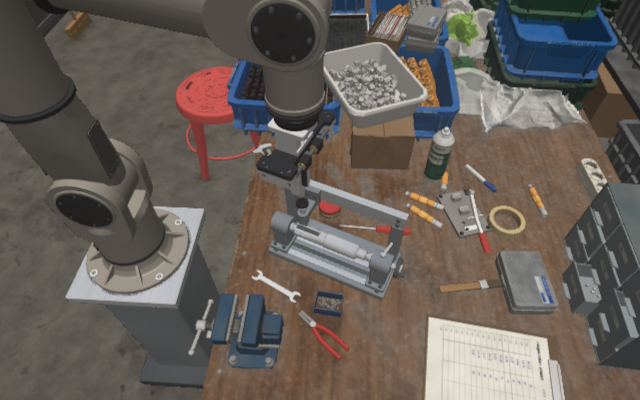

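View pics/top7.png

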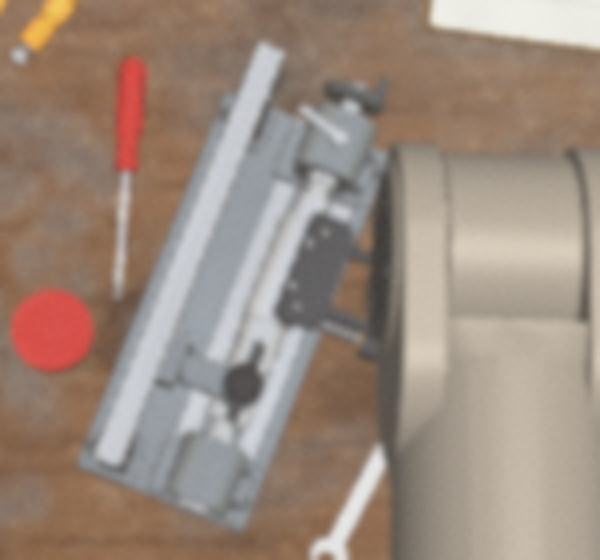

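Run:
```python
from h import *
import unwrap
im=np.load('side7.npz')['im']
unwrap.run(im,'pics/unw7.png')
unwrap.run(im,'pics/unw7b.png',zc=.1065,dx=.003)
im=im[190:290,250:410];cv2.imwrite('pics/s7c.png',cv2.resize(im[:,:,::-1],None,fx=5,fy=5,interpolation=cv2.INTER_CUBIC))
```

```text
[(-29, 166), (-26, 163), (-22, 156), (-18, 144), (-14, 127), (-10, 107), (-6, 93), (-2, 86), (2, 86), (6, 86), (10, 87), (14, 93), (18, 111), (22, 137), (26, 162), (29, 178), (34, 183), (38, 179), (42, 174), (46, 170), (50, 164), (54, 156), (58, 148), (62, 139), (66, 131), (70, 124), (74, 118), (78, 115), (82, 116), (86, 123), (90, 132), (94, 142), (98, 151)]
dark centroid deg 10.316639500265337
[(-29, 160), (-26, 164), (-22, 166), (-18, 164), (-14, 156), (-10, 142), (-6, 121), (-2, 101), (2, 89), (6, 86), (10, 86), (14, 86), (18, 90), (22, 104), (26, 129), (29, 155), (34, 175), (38, 182), (42, 181), (46, 176), (50, 171), (54, 166), (58, 160), (62, 152), (66, 144), (70, 136), (74, 129), (78, 122), (82, 118), (86, 115), (90, 115), (94, 119), (98, 125)]
dark centroid deg 18.706877902907657
```

View pics/unw7.png

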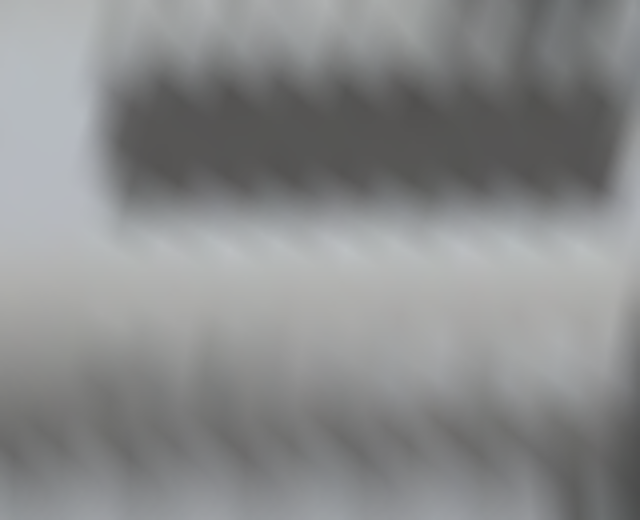

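View pics/s7c.png

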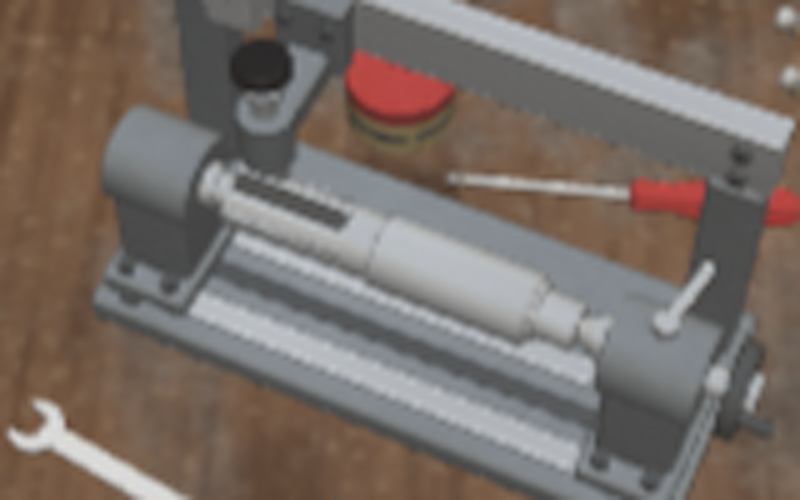

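```bash
cat > prof.py <<'E'
from st import *
def prof(im,y0,y1,n='side',O2=(.549,-.0175),zc=.105,dx=.002,out=None):
    C=np.r_[O2,zc]+dx*ex; cam=np.array(manip.camera_params(n)['position'])
    ym=(y0+y1)/2; v=cam-(C+ym*ey); v-=v@ey*ey; D=np.linalg.norm(v); v/=D
    nn=np.cross(ey,v)*-1
    if nn@ez<0: nn=-nn   # pointing 'up' in image
    u=np.arange(-.032,.032,.0005); ys=np.arange(y0,y1,.0005)
    U,Y=np.meshgrid(u,ys,indexing='ij')
    p=C+U[...,None]*nn+Y[...,None]*ey; uv=proj(n,p).astype(np.float32)
    r=cv2.remap(im,uv[...,0],uv[...,1],cv2.INTER_CUBIC)
    if out: cv2.imwrite(out,cv2.resize(r[::-1,:,::-1],None,fx=4,fy=4))
    g=r.astype(float).mean((1,2)); 
    lean_v=np.degrees(np.arctan2(-v@ex,v@ez)); print(n,'view lean',lean_v.round(1),'dist',D)
    print(' '.join(f'{a*1000:.0f}:{b:.0f}' for a,b in zip(u[::2],g[::2])))
    return u,g,lean_v
if __name__=='__main__':
    for f in('side0','side7'):
        im=np.load(f+'.npz')['im']; print(f)
        if f=='side7': prof(im,-.06,.0,out='pics/pb.png')
        prof(im,.035,.085,out='pics/p_%s.png'%f)
    im=np.load('top7.npz')['im']; prof(im,.033,.05,'top',(.5462,-.0132),.104,.0005,'pics/pt.png')
    im=np.load('top0.npz')['im']; prof(im,.033,.05,'top',(.5462,-.0132),.104,.0005);prof(im,-.06,0,'top',(.5462,-.0132),.104,.0005)
E
python3 prof.py
```

```text
side0
side view lean 31.1 dist 1.0838610598806313
-32:134 -31:141 -30:144 -29:145 -28:144 -27:141 -26:140 -25:146 -24:159 -23:174 -22:187 -21:195 -20:198 -19:195 -18:185 -17:170 -16:152 -15:134 -14:121 -13:117 -12:122 -11:131 -10:140 -9:143 -8:139 -7:129 -6:118 -5:108 -4:105 -3:109 -2:116 -1:120 0:124 1:131 2:143 3:158 4:171 5:180 6:186 7:187 8:186 9:186 10:187 11:185 12:179 13:173 14:169 15:167 16:165 17:161 18:154 19:146 20:138 21:133 22:132 23:133 24:133 25:134 26:134 27:133 28:133 29:132 30:132 31:132
side7
side view lean 31.1 dist 1.0838610598806313
-32:131 -31:137 -30:140 -29:141 -28:141 -27:138 -26:137 -25:140 -24:150 -23:165 -22:177 -21:182 -20:176 -19:160 -18:138 -17:119 -16:107 -15:106 -14:113 -13:122 -12:130 -11:137 -10:143 -9:149 -8:155 -7:160 -6:165 -5:169 -4:172 -3:175 -2:178 -1:181 0:183 1:185 2:186 3:187 4:187 5:188 6:188 7:188 8:188 9:188 10:188 11:188 12:189 13:190 14:190 15:189 16:187 17:184 18:179 19:171 20:162 21:152 22:145 23:140 24:139 25:140 26:141 27:141 28:140 29:140 30:140 31:140
side view lean 31.1 dist 1.0838610598806313
-32:131 -31:138 -30:141 -29:142 -2
[... 1230 characters left out ...]
 3:185 4:183 5:180 6:174 7:168 8:162 9:156 10:152 11:151 12:154 13:159 14:166 15:174 16:181 17:187 18:193 19:197 20:201 21:205 22:208 23:210 24:212 25:213 26:214 27:212 28:209 29:205 30:199 31:191
top view lean -0.9 dist 1.6469387255598886
-32:198 -31:203 -30:206 -29:208 -28:208 -27:208 -26:208 -25:206 -24:203 -23:198 -22:193 -21:186 -20:180 -19:175 -18:172 -17:173 -16:176 -15:181 -14:187 -13:193 -12:198 -11:202 -10:206 -9:208 -8:210 -7:212 -6:213 -5:214 -4:215 -3:215 -2:215 -1:215 0:215 1:215 2:215 3:215 4:215 5:215 6:215 7:214 8:214 9:213 10:211 11:208 12:204 13:200 14:195 15:189 16:185 17:182 18:181 19:182 20:186 21:191 22:196 23:201 24:205 25:207 26:208 27:207 28:204 29:199 30:193 31:185
```

View pics/p_side7.png

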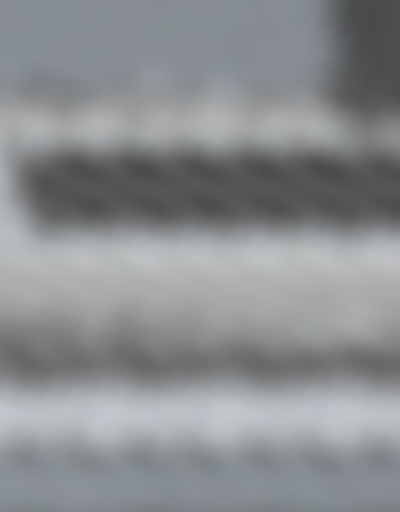

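View pics/pb.png

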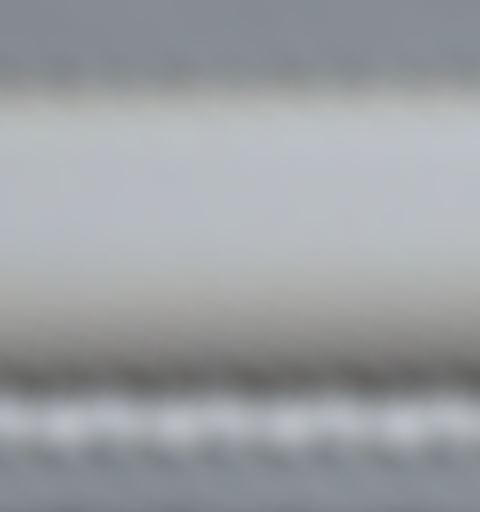

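```bash
sed -i 's/AX=.0023; ZC=.1063/AX=.002; ZC=.106/' st.py
python3 - <<'E'
from st import *
delta(*target(32,.12));delta(*target(32,.20))
E
```

```text
tool mm [ 22.1 156.2 -60.3] rv [-0.0005 -0.0019 -0.5576]
tool mm [-20.3  88.4 -60.3] rv [-0.0005 -0.0019 -0.5576]
```

```bash
python3 -m creep '[[-10,10,-40,0,0,-0.14,60],[-20,40,-60,0,0,-0.28,75],[-20,65,-60,0,0,-0.42,85],[-20,88,-60,0,0,-0.557,85],[0,120,-60,0,0,-0.557,85],[22,156,-60,0,0,-0.557,85],[22,156,-60,0,0,-0.557,85],[22,156,-60,0,0,-0.557,85]]'
python3 - <<'E'
from st import *
state()
delta(*target(32,-.05))
E
```

```text
t: 14.9
eef_pos: [0.5527, -0.0821, 0.2032]
eef_rot: [[0.321, 0.198, -0.926], [0.785, 0.491, 0.377], [0.529, -0.848, 0.002]]
wrist_force: [-0.1, 0.1, 0.9]
grip_width: 0.075
t 14.9 bench mm [-60.1 -29.7 203.2] lean 31.97 F bench [0.1  0.12 0.86] M [-0.47  0.18 -0.01] grip 0.07504912297036798
q [ 16.   14.8   8.6 110.8 -39.2  62.5 113.3]
tool mm [  1.2 170.3  -0.3] rv [-0.0003 -0.0041 -0.0006]
```

```bash
python3 -m creep '[[1,40,0,0,-0.004,0,85],[1,80,0,0,-0.004,0,85],[1,110,0,0,-0.004,0,85],[1,135,0,0,-0.004,0,85],[1,155,0,0,-0.004,0,85],[1,170,0,0,-0.004,0,80],[1,170,0,0,-0.004,0,80]]'
python3 - <<'E'
from st import *
state()
delta(*target(32,-.05))
E
```

```text
t: 15.6
eef_pos: [0.5867, 0.0022, 0.059]
eef_rot: [[0.318, 0.197, -0.928], [0.787, 0.491, 0.374], [0.53, -0.848, 0.001]]
wrist_force: [0.1, -1.3, 0.3]
grip_width: 0.0802
t 15.6 bench mm [ 30.9 -29.7  59. ] lean 31.98 F bench [-1.16 -0.55  0.32] M [-0.52  0.17 -0.01] grip 0.08020356473850765
q [ 12.1  25.8   2.  117.  -50.1  44.5 120.8]
tool mm [ 0.4 -0.1 -0.3] rv [-0.0008 -0.0005 -0.0004]
```

```bash
python3 -m creep '[[0.4,0,0,0,0,0,65],[0.4,0,0,0,0,0,50],[0.4,0,0,0,0,0,42],[0.4,0,0,0,0,0,30],[0.4,0,0,0,0,0,20],[0.4,0,0,0,0,0,20],[0.4,0,0,0,0,0,20],[0.4,0,0,0,0,0,20]]'
python3 - <<'E'
from st import *
s=state()
L=np.degrees(np.arctan2(np.array(s['eef_rot'])[:,1]@ex,-np.array(s['eef_rot'])[:,1]@ez))
for dl in(0,-3,-6.5): delta(*target(L+dl,-.05))
E
```

```text
t: 16.4
eef_pos: [0.5871, 0.0027, 0.0597]
eef_rot: [[0.317, 0.198, -0.928], [0.786, 0.492, 0.374], [0.53, -0.848, 0.0]]
wrist_force: [-2.2, 0.1, 6.2]
grip_width: 0.0393
t 16.4 bench mm [ 31.5 -29.9  59.7] lean 32.01 F bench [-0.77  2.07  6.21] M [0.4  0.07 0.11] grip 0.039280577988811856
q [ 12.   25.7   2.  117.  -50.1  44.5 120.8]
tool mm [-0.4  0.1 -0.1] rv [-0.0005 -0.0001 -0.    ]
tool mm [-3.3  0.  -0.1] rv [-0.0005 -0.0001  0.0524]
tool mm [-6.7 -0.2 -0.1] rv [-0.0005 -0.0001  0.1134]
```

Gripped again; turn the remaining 6.5°, then release and back out.

```bash
python3 -m creep '[[-1.6,0,0,0,0,0.03,20],[-3.2,0,0,0,0,0.06,20],[-4.8,-0.1,0,0,0,0.09,20],[-6.3,-0.2,0,0,0,0.114,20],[-6.3,-0.2,0,0,0,0.114,20]]'
python3 - <<'E'
from st import *
s=state()
E
python3 -m creep '[[0,0,0,0,0,0,50],[0,0,0,0,0,0,60],[0,0,0,0,0,0,70],[0,0,0,0,0,0,75],[0,0,0,0,0,0,75],[0,-20,0,0,0,0,75],[0,-50,0,0,0,0,75],[0,-90,0,0,0,0,75],[0,-135,0,0,0,0,75],[0,-180,0,0,0,0,75],[0,-220,0,0,0,0,60],[0,-220,0,0,0,0,40]]'
python3 - <<'E'
from st import *
s=state()
def up(z,y=.077,x=0): 
    return O+x*ex+y*ey+np.array([0,0,z]), np.c_[ex,-ez,np.cross(ex,-ez)]
delta(*up(.36,y=.03,x=-.08))
E
```

```text
t: 16.9
eef_pos: [0.5851, -0.0022, 0.0568]
eef_rot: [[0.337, 0.16, -0.928], [0.838, 0.398, 0.373], [0.429, -0.903, -0.0]]
wrist_force: [-1.2, -1.3, 2.7]
grip_width: 0.0396
t 16.9 bench mm [ 26.2 -29.9  56.8] lean 25.42 F bench [-1.66  0.62  2.71] M [-0.39  0.49  0.04] grip 0.03959852391847411
q [  5.6  24.2   5.4 116.4 -42.4  42.5 111.3]
t: 18.1
eef_pos: [0.5513, -0.0932, 0.2604]
eef_rot: [[0.337, 0.168, -0.927], [0.838, 0.396, 0.376], [0.43, -0.903, -0.007]]
wrist_force: [0.7, 0.9, 0.2]
grip_width: 0.0624
t 18.1 bench mm [-70.8 -32.5 260.4] lean 25.44 F bench [ 1.15 -0.34  0.22] M [-0.4   0.12 -0.04] grip 0.06235670797185565
q [  8.9  10.   13.  106.4 -30.4  66.5 102.8]
tool mm [ 34.6 -94.4  61.8] rv [ 0.0077 -0.0008  0.4441]
```

```bash
python3 -m creep '[[15,-45,10,0,0,0.1,40],[30,-85,30,0,0,0.2,20],[35,-94,60,0.008,-0.001,0.33,0],[35,-94,62,0.008,-0.001,0.444,0],[35,-94,62,0.008,-0.001,0.444,0],[35,-94,62,0.008,-0.001,0.444,0]]'
python3 - <<'E'
from st import *
from prof import prof
s=state()
def up(z,y=.077,x=0): 
    return O+x*ex+y*ey+np.array([0,0,z]), np.c_[ex,-ez,np.cross(ex,-ez)]
im,d=manip.get_image('side');np.savez('side8.npz',im=im,d=d);prof(im,.035,.085,out='pics/p8.png')
cv2.imwrite('pics/s8.png',cv2.resize(im[120:270,230:430][:,:,::-1],None,fx=4,fy=4,interpolation=cv2.INTER_CUBIC))
im,d=manip.get_image('top');np.savez('top8.npz',im=im,d=d);prof(im,.033,.05,'top',(.5462,-.0132),.104,.0005)
delta(*up(.36)); delta(*up(.22))
E
```

```text
t: 18.7
eef_pos: [0.4899, -0.0767, 0.3592]
eef_rot: [[0.371, -0.001, -0.928], [0.928, 0.001, 0.371], [0.001, -1.0, 0.001]]
wrist_force: [0.5, -0.6, -0.1]
grip_width: 0.0147
t 18.7 bench mm [-78.5  30.6 359.2] lean 0.05 F bench [-0.35 -0.66 -0.14] M [-0.04 -0.03  0.02] grip 0.014683341537146453
q [-4.5  0.4  6.1 99.9 -0.1 79.8 69.8]
side view lean 31.1 dist 1.0838610598806313
-32:131 -31:138 -30:142 -29:142 -28:141 -27:138 -26:137 -25:143 -24:156 -23:171 -22:183 -21:192 -20:195 -19:190 -18:177 -17:159 -16:138 -15:120 -14:110 -13:111 -12:119 -11:129 -10:137 -9:143 -8:149 -7:156 -6:163 -5:170 -4:176 -3:179 -2:182 -1:183 0:187 1:190 2:189 3:180 4:163 5:142 6:119 7:101 8:92 9:90 10:90 11:90 12:92 13:102 14:119 15:137 16:149 17:153 18:150 19:144 20:137 21:132 22:130 23:130 24:131 25:131 26:131 27:130 28:130 29:130 30:129 31:129
top view lean -0.9 dist 1.6469387255598886
-32:199 -31:204 -30:207 -29:209 -28:210 -27:210 -26:210 -25:209 -24:208 -23:206 -22:203 -21:197 -20:190 -19:181 -18:173 -17:166 -16:163 -15:163 -14:166 -13:171 -12:176 -11:181 -10:184 -9:184 -8:181 -7:175 -6:165 -5:152 -4:138 -3:125 -2:114 -1:106 0:101 1:100 2:103 3:110 4:120 5:132 6:145 7:159 8:171 9:180 10:186 11:189 12:188 13:186 14:183 15:181 16:180 17:180 18:183 19:189 20:195 21:200 22:205 23:208 24:210 25:210 26:209 27:208 28:205 29:201 30:194 31:187
tool mm [80.1 -0.7 46.9] rv [-0.0014 -0.0009  0.0008]
tool mm [ 80.  139.3  46.7] rv [-0.0014 -0.0009  0.0008]
```

View pics/s8.png

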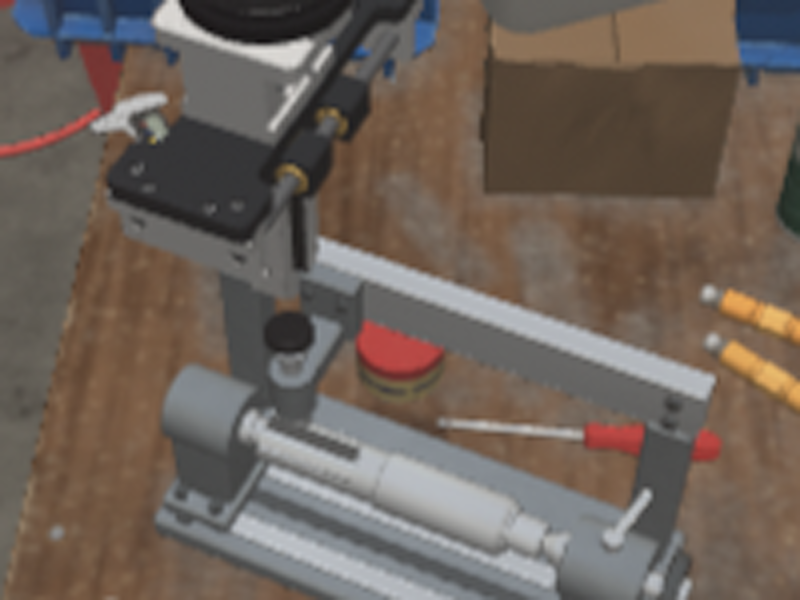

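```bash
python3 -m creep '[[40,0,23,0,0,0,0],[80,0,47,0,0,0,0],[80,40,47,0,0,0,0],[80,80,47,0,0,0,0],[80,110,47,0,0,0,0],[80,130,47,0,0,0,0],[80,130,47,0,0,0,0]]'
python3 - <<'E'
from st import *
s=state()
for n in('side','top'):
    im,d=manip.get_image(n); w=cloud(n,d); L=(w-O); L=np.stack([L@ex,L@ey,w[...,2]],-1)*1e3
    c=im[120:270,230:430] if n=='side' else im[110:250,280:430]
    cv2.imwrite(f'pics/{n}9.png',cv2.resize(c[:,:,::-1],None,fx=4,fy=4,interpolation=cv2.INTER_CUBIC))
E
```

```text
t: 19.5
eef_pos: [0.4742, 0.0123, 0.2266]
eef_rot: [[0.377, -0.006, -0.926], [0.926, 0.001, 0.377], [-0.001, -1.0, 0.006]]
wrist_force: [-0.3, -0.3, 0.5]
grip_width: 0.0004
t 19.5 bench mm [ -1.8  78.4 226.6] lean -0.06 F bench [-0.41  0.2   0.46] M [-0.01 -0.05 -0.04] grip 0.00037819472054668915
q [ -9.6   3.1   0.4 113.3  -0.2  63.9  58.8]
```

View pics/side9.png

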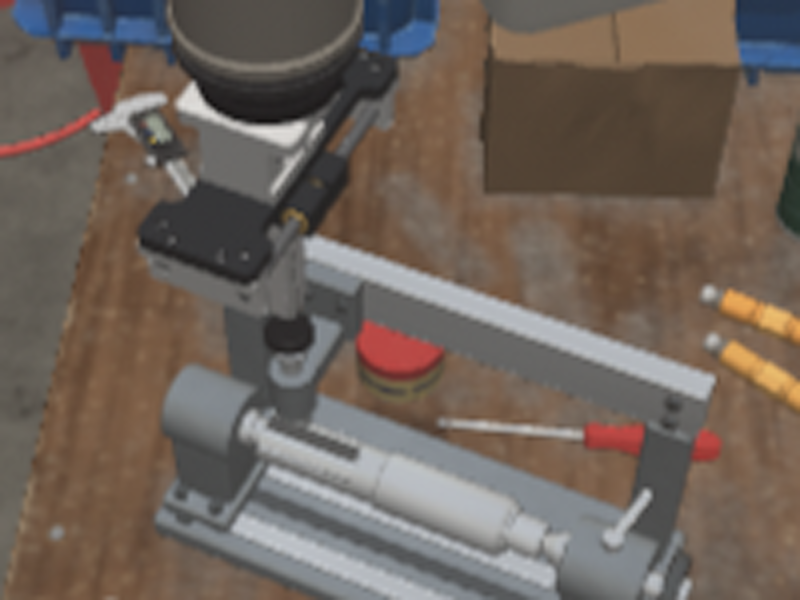

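View pics/top9.png

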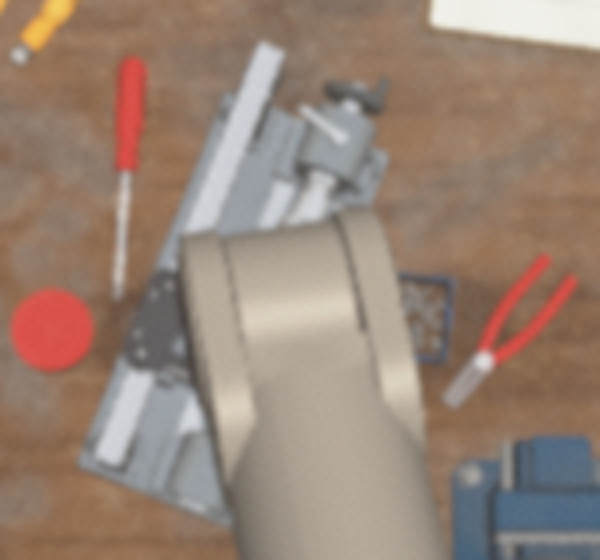

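```bash
python3 -m creep '[[2,10,-1,0,0,0,0],[2,20,-1,0,0,0,0],[2,27,-1,0,0,0,0],[2,30,-1,0,0,0,0],[2,33,-1,0,0,0,0],[2,36,-1,0,0,0,0],[2,36,-1,0,0,0,0]]'
python3 - <<'E'
from st import *
s=state()
E
```

```text
t: 20.3
eef_pos: [0.4775, 0.0144, 0.1933]
eef_rot: [[0.376, -0.002, -0.927], [0.927, 0.002, 0.376], [0.001, -1.0, 0.002]]
wrist_force: [0.6, -0.6, 0.9]
grip_width: 0.0
t 20.3 bench mm [  1.3  76.1 193.3] lean 0.05 F bench [-0.3  -0.77  0.94] M [-0.01  0.01  0.02] grip 4.6688535628137625e-05
q [ -9.7   5.1   0.3 115.5  -0.2  59.4  58.6]
```

```bash
python3 -m creep '[[0,2,0,0,0,0,0],[0,4,0,0,0,0,0],[0,6,0,0,0,0,0],[0,8,0,0,0,0,0],[0,8,0,0,0,0,0]]'
```

```text
t: 20.8
eef_pos: [0.4782, 0.0145, 0.1879]
eef_rot: [[0.377, 0.0, -0.926], [0.926, 0.002, 0.377], [0.002, -1.0, 0.0]]
wrist_force: [-14.0, -1.6, 43.6]
grip_width: 0.0005
```

```bash
python3 -m creep '[[0,2,0,0,0,0,0],[0,4,0,0,0,0,0],[0,4,0,0,0,0,0]]'
```

```text
t: 21.1
eef_pos: [0.4787, 0.0145, 0.1875]
eef_rot: [[0.377, 0.002, -0.926], [0.926, 0.003, 0.377], [0.003, -1.0, -0.001]]
wrist_force: [-25.7, -3.9, 66.7]
grip_width: 0.0003
```

```bash
python3 -m creep '[[0,-3,0,0,0,0,0],[0,-8,0,0,0,0,0],[0,-8,0,0,0,0,0]]'
python3 - <<'E'
from st import *
s=state()
im,d=manip.get_image('side');np.savez('side10.npz',im=im,d=d)
cv2.imwrite('pics/side10.png',cv2.resize(im[120:270,230:430][:,:,::-1],None,fx=4,fy=4,interpolation=cv2.INTER_CUBIC))
E
```

```text
t: 21.4
eef_pos: [0.4789, 0.0145, 0.1959]
eef_rot: [[0.377, 0.003, -0.926], [0.926, 0.003, 0.377], [0.004, -1.0, -0.002]]
wrist_force: [0.3, -0.5, -0.1]
grip_width: 0.0005
t 21.4 bench mm [  2.   74.9 195.9] lean 0.22 F bench [-0.35 -0.44 -0.12] M [-0.01  0.06  0.  ] grip 0.0004969998175928039
q [ -9.6   4.9   0.3 115.4  -0.2  59.5  58.6]
```

View pics/side10.png

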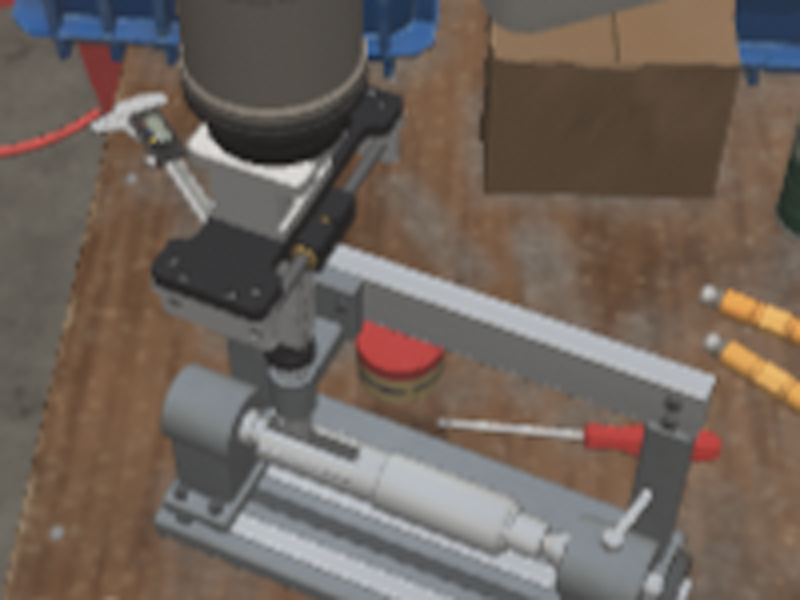

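```bash
python3 -m creep '[[0,-30,0,0,0,0,0],[0,-70,0,0,0,0,0],[0,-110,0,0,0,0,0],[-40,-150,-30,0,0,0,0],[-80,-150,-50,0,0,0,0],[-120,-150,-50,0,0,0,0],[-120,-150,-50,0,0,0,0]]'
python3 - <<'E'
from st import *
from prof import prof
s=state()
for n,O2 in(('side',(.549,-.0175,0)),('top',(.5462,-.0132,0))):
    im,d=manip.get_image(n); w=cloud(n,d); np.savez(n+'11.npz',im=im,d=d)
    L=w-O2; L=np.stack([L@ex,L@ey,w[...,2]],-1)*1e3
    m=(abs(L[...,1]-77)<9)&(abs(L[...,0])<9)&(L[...,2]>195); print(n,m.sum(),np.median(L[m],0) if m.any() else '')
    c=im[120:270,230:430] if n=='side' else im[110:250,280:430]
    cv2.imwrite(f'pics/{n}11.png',cv2.resize(c[:,:,::-1],None,fx=4,fy=4,interpolation=cv2.INTER_CUBIC))
    if n=='side': prof(im,.035,.06)
E
```

```text
t: 22.15
eef_pos: [0.4778, -0.1217, 0.3449]
eef_rot: [[0.384, 0.002, -0.923], [0.923, 0.002, 0.384], [0.002, -1.0, -0.001]]
wrist_force: [-0.6, 1.3, 0.6]
grip_width: 0.0005
t 22.15 bench mm [-124.8   25.   344.9] lean 0.13 F bench [1.01 1.07 0.61] M [ 0.06 -0.01  0.02] grip 0.0005185459792865484
q [ -1.8   0.1   8.7 101.8  -0.1  77.9  74.4]
side 44 [ -0.5437  74.3838 212.9938]
side view lean 31.1 dist 1.0838610598806313
-32:133 -31:140 -30:144 -29:145 -28:143 -27:140 -26:139 -25:144 -24:157 -23:171 -22:184 -21:193 -20:196 -19:191 -18:178 -17:160 -16:139 -15:121 -14:111 -13:112 -12:120 -11:130 -10:134 -9:137 -8:142 -7:150 -6:159 -5:168 -4:176 -3:181 -2:183 -1:185 0:188 1:190 2:189 3:181 4:166 5:146 6:125 7:108 8:99 9:96 10:95 11:95 12:97 13:108 14:126 15:146 16:160 17:165 18:164 19:158 20:151 21:145 22:143 23:142 24:143 25:143 26:143 27:143 28:143 29:143 30:142 31:142
top 37 [  0.0758  76.5694 212.1778]
```

View pics/side11.png

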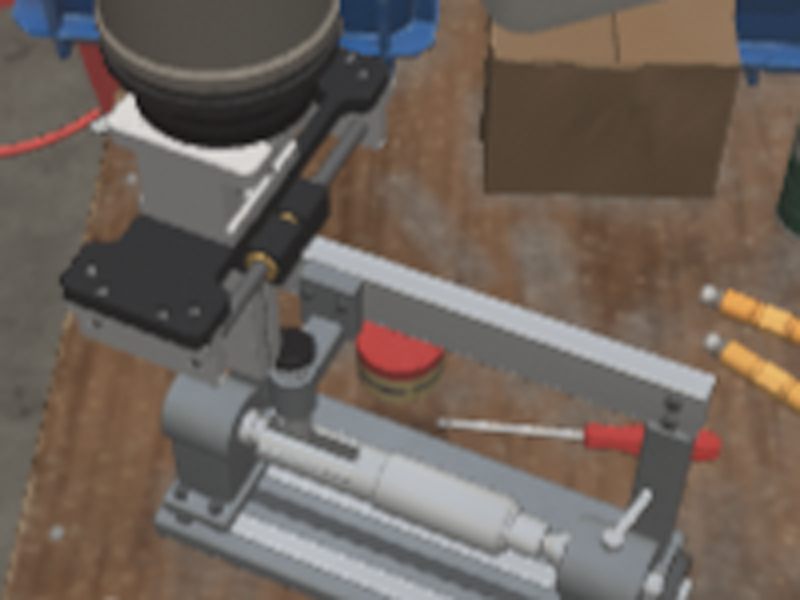

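```bash
python3 -c "
from workcell import manip
s=manip.observe();print(s['t'],s['qd'],s['wrist_force']);print(manip.job_done())"
```

```text
22.25 [-1.43723537  0.35020745 -2.02721394 -0.22618099 -0.29795301  0.05446074
 -0.51559527] [-1.10035255  0.84833072  0.35823803]
the job is handed in; nothing more can be done
None
```

I turned the shaft about 42.7° in three grips until the keyway faced up. Then I pressed the plunger with closed fingertips, lifted the hand well clear and handed the job in at 22.25 s. No verdict came back.

**Last checks**
- **Keyway:** before pressing, the side camera put it 0.5° off vertical and the top camera 0.7°. The side image looked the same after pressing. An earlier unwrapped view had read about 3° lower, because its assumed shaft axis was slightly off. I used the silhouette-based figure, which agreed between cameras.
- **Plunger:** the knob top dropped from about 229 to 212–213 mm in both cameras. Allowing the 1–1.5 mm the cameras read low on the bar, that matches home at 214 mm. A blade stopped on the shaft would have left it near 217–218 mm.
- **Loose things:** nothing was touched by intent, and those visible in the pictures looked unmoved. I did not measure them.

**What disagreed or went wrong**
- **First grip missed:** the real fingertips sit about 50 mm further back than the reported TCP and `tcp_to_tips` imply. I measured this from depth images and corrected for it. When pressing, contact came at a height that suggests roughly 40–50 mm.
- **Pressing force:** I pressed past the plunger's stop, and the wrist force reached about 70 N. That is far more than the 15 N needed but under the 120 N limit. The fingertips made the contact, so I don't believe the 40 N body limit applies.
- **Joint 5:** it ran within 0.3° of its limit at the steepest lean, but never read past it.

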